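Snap the side shield onto a spectacle arm with bench pliers

ROBOT

A 7-joint arm with a two-finger parallel gripper is mounted at the origin on the work surface. World frame = base frame: x ahead of the robot, y to its left, z up, the work surface at z = 0. Lengths are in m, angles in rad, forces in N, time in s.
With the tool pointing down it reaches from about 0.425 to 0.925 m from the base axis. Payload 6.8 kg.
Tool frame: the origin (TCP) lies at the very end of the fingers, on their centre line; the grasp point (between the pads) lies 19 mm behind it (bot.grip_depth is the distance from the TCP to the grasp point, in m); z points along the fingers, y is the direction in which the jaws open and shut (so a half turn about z gives the same grasp; the last joint's range is limited). The gripper opens to 85 mm and grips with 20 to 120 N. Pads are 22 mm wide; open, the fingers measure 114 mm over their backs; the gripper's body (76 mm by 85 mm) begins 54 mm behind the grasp point. The pads swing forward as they close: fully open they stand 13 mm farther back than shut.
Start: joints at [-1.252, 0.477, 0.022, 1.555, -0.011, 1.109, -0.083], TCP at [0.279, 0.614, 0.231] pointing down, gripper open.
Joint ranges: [-2.96, 2.96], [-0.34, 2.1], [-1.41, 1.46], [0.24, 2.44], [-1.37, 4.51], [0.17, 1.92], [-2.96, 2.96]. Speed limits (rad/s): [2.39, 2.39, 3.14, 3.14, 3.14, 3.14, 3.14].

INTERFACE

Orientations are given as a unit quaternion [w, x, y, z].
In Python, from station import bot gives the robot as it stands.
- The arm moves only by the tool step_arm, never from a script. Its argument "increments" is a list of rows, each a list of 7 numbers: the shift along the world's x, y, z in m, then the turn, a rotation vector about the world's x, y, z in degrees, then the gripper command: -1 is fully open, 1 is shut, values between are in proportion. In form: [[dx, dy, dz, rx, ry, rz, fingers], ...]. A call has 1 to 10 rows; each row is the pose to reach, as a shift and turn from the pose commanded when the call began; what a row does not reach only later rows make up. A row lasts 1/12 s, in which the tool goes at most 41.7 mm and 7.16 degrees, less where a joint would pass 70% of its speed; a pose out of reach is approached as far as the arm can. A call with a gripper value outside its range is refused whole. The fingers move at their own pace and stop on an object; "force" is the grip in N (left out, the last holds). Time passes only in rows, so rows that repeat a pose let the fingers close. It gives the time, the measured TCP pose, the force and the opening at its end, in the units of the state.
- bot.get_obs(): the state, without advancing time (a new reading comes with each control period).
- bot.read_camera(name): name is "side" or "top" or "wrist"; returns a dict with "color" (400x640x3 uint8, red, green, blue), "intrinsics" (3x3 intrinsics, pixels), "extrinsics" (4x4, takes a point from camera to world coordinates). Camera axes: x right, y up, looking along -z (the intrinsics and any distortion apply to the point x, -y, -z); pixel columns grow to the right and rows downward; lengths in m; the calibration is good to about 2 mm. A picture is of the moment at which its call begins. There is no depth.
- bot.hand_in(): hands the job in, once; it reports no verdict.
Trained networks look in the newest picture that a camera, given by its name, has taken for a name from the list of things; names that differ only in an ending like _2 or _b are one class to them, and where a whole thing is asked for, a point or a joint stands for the part that bears it (a point fixed in the world has none). Each returns a list of dicts, best first, with "conf" (0 to 1); they miss things now and then, are a little off and sometimes report something else, mostly with a low value. They report only what shows in the picture. A call takes as long as a camera call. They do not tell look-alikes from the thing itself.
- bot.recognise(thing, camera): "location" ([column, row] as shares, 0 to 1, of the picture: columns of its width, rows of its height, amid what is visible of it).
- bot.place_of(thing, camera): "location" ([column, row] as shares, 0 to 1, of the picture: columns of its width, rows of its height: a listed point, or the origin of a listed thing).
The state is a dict: "t": time; "q": joint angles; "joint_vel": joint speeds; "joint_torque": joint torques, N m; "eef_pos": TCP position; "tool_rot": TCP orientation; "contact_force": force on the tool from outside, world axes, zero at the start; "torque": the same for the moment, N m; "gripper_width": opening from 0.0 (shut) to 1.0 (fully open).
Only numpy, scipy, OpenCV 4.12 (cv2) and the standard library are available. Lean on these libraries where they do the work, as an engineer would, in place of code of your own. Each camera call takes 0.05 s, during which the arm holds its last target.

TASK

Fasten the clear side shield to the tortoiseshell spectacle arm: set the arm on the work rest with its brass press stud centred between the jaws of the bench-mounted pliers, let go, and press the pliers' blue handle down until the stud clicks fully home; squeeze the stud only with the pliers, not with the fingers. Then take the arm out of the open pliers and lay it flat, cap upwards, on the small glass checking plate so that no part hangs over the plate's edge. Leave everything else on the bench where it is.

Things in the scene. Friction and masses are not known exactly. Their poses are not given: they have to be found in the camera images.
- temple: The work: a loose tortoiseshell spectacle side arm, 50 g, lying flat, brass cap up. Origin: underside, mid grip zone; x to its hinge end, z up. Straight bar x -38 to 72 mm, 16 wide, 8 thick; bare for the fingers x -30 to 22. Ear end (15 wide) bends from x -34 by 0.62 rad to -y. Clear shield x 24 to 74, y +-21: plate at z 8 to 11, side flanges down to 0. Stud at x 52. Overall 150 x 52 mm
- end_hinge (a point): Point of the arm's outline, underside: tip of the hinge end, (75.5, 0) mm in the arm's frame
- shield_a (a point): Outline point, underside: front corner of the shield, (74, 21) mm in the arm's frame
- shield_b (a point): Outline point, underside: front corner of the shield, (74, -21) mm in the arm's frame
- ear_a (a point): Outline point, underside: corner of the ear end, (-66, -31.5) mm in the arm's frame
- ear_b (a point): Outline point, underside: corner of the ear end, (-74.5, -19.5) mm in the arm's frame
- cap (a point): Centre of the top of the stud's brass cap (16 mm diameter, 4 mm thick), on the arm at (52, 0); it is 21 mm over the arm's underside while proud and 15 mm once home
- stud (a joint): How far the stud is pressed in, m: 0 = cap 6 mm proud (start), 0.006 = home. It snaps: it resists with up to about 18 N at the cap, falls home by itself past 3 mm, springs back if let go before; once home it stays
- pliers_stand: Compound-lever pliers fixed in a bench holder (foot 300 x 100 mm, 8 high). Origin on the table under the pads; the jaws open to -x: the arm goes in along +x, hinge end first, its x along this x; the handle points to +x. Flat work rest: top 22 mm up, x -85 to 30, y +-30 mm. Throat free to x 34. Open upper pad (18 mm diameter) clears the rest by 29 mm; nothing at x < 100 is over 90 mm high
- anvil (a point): Centre of the lower white pad, flush in the top of the work rest, 22 mm above the table; axes as pliers_stand. The stud belongs straight above this point
- pliers_handle (a joint): Angle of the handle, rad: 0 = open (a return spring holds it there), about 0.35 = pad meets the proud cap, about 0.55 = stud home
- pliers_jaw (a joint): Closing angle of the upper jaw, rad: 0.65 times the handle's angle; 0 = open, about 0.36 = closed on a stud that is home
- handle_pad (a point): Where to press: top of the handle's blue sleeve (19 mm wide, 46 mm inward to 22 mm outward of here); moves along. Open: 111 mm above the table, 175 mm from the anvil along +x, sloping up outwards by 0.5 rad; stud home: 58 mm up, 195 mm from the anvil. Needs about 3 N at first, about 10 N just before the click, 3 N after it, then a hard stop
- plate: Glass checking plate on rubber feet with a drawing under it, fixed: 172 mm along its x, 84 mm along its y, top 14 mm above the table; origin under its centre. (Fixed equipment round the bench: a foam tray 45 mm high beyond x = 0.78 m; machines up to 0.3 m high at the sides, beyond y = +-0.53 m)
- glass (a point): Centre of the plate's top face, axes as plate
- spectacles: Bystander: folded spectacles, 145 x 45 x 14 mm, long side along y; origin under the middle
- driver_a: Bystander: brass screwdriver lying beside the work or the plate, 126 mm along x, 15 mm thick; origin under its middle
- driver_b: Bystander: brass screwdriver lying beside the work or the plate, 126 mm along x, 15 mm thick; origin under its middle
- nylon_pliers: Bystander: loose hand pliers with white nylon jaws, lying open: x -90 to +63 mm, 60 mm wide, 13 mm high, handles to -x
- plain_temple: Bystander: a spectacle arm without shield or stud, 150 x 45 x 7 mm, long side along x
- spray: Bystander: spray bottle, 38 mm diameter, 110 mm tall, upright
- screw_pot: Bystander: round pot of screws with metal lid, 50 mm diameter, 32 mm tall
- hard_case: Bystander: brown hard spectacle case, 160 mm along x, 62 wide, 36 high, closed
Not all that is in view belongs to the job. Leave any green look-alike of the temple alone.

How it is judged:
On the way:
1. the stud has clicked home between the jaws: pressed in by at least 5 mm while it stands within 8 mm of the anvil's centre, the arm lies on the rest, not held, and the jaws are closed on it (value of joint stud above 0.005 m and horizontal distance between cap and anvil below 0.008 m and value of joint pliers_jaw above 0.24 rad and angle between temple's own z axis and vertical below 0.12 rad and contact force between the fingers and temple below 0.5 N), for 0.05 s.
At the end, for the whole second after the job is handed in: The arm lies released and at rest, flat and cap up on the glass plate (underside within 4 mm of the glass, tilted less than 0.06 rad) with all of its outline points inside the plate's 172 x 84 mm top; its stud is still home (at least 5 mm in) and the pliers stand open (handle below 0.06 rad) (x of end_hinge in the frame of glass between -0.086 and 0.086 m and y of end_hinge in the frame of glass between -0.042 and 0.042 m and x of shield_a in the frame of glass between -0.086 and 0.086 m and y of shield_a in the frame of glass between -0.042 and 0.042 m and x of shield_b in the frame of glass between -0.086 and 0.086 m and y of shield_b in the frame of glass between -0.042 and 0.042 m and x of ear_a in the frame of glass between -0.086 and 0.086 m and y of ear_a in the frame of glass between -0.042 and 0.042 m and x of ear_b in the frame of glass between -0.086 and 0.086 m and y of ear_b in the frame of glass between -0.042 and 0.042 m and z of temple in the frame of glass between -0.003 and 0.004 m and angle between temple's own z axis and vertical below 0.06 rad and value of joint stud above 0.005 m and value of joint pliers_handle below 0.06 rad and linear speed of temple below 0.01 m/s and angular speed of temple below 0.1 rad/s); the robot touches nothing.
It fails at once if the robot presses the stud's cap itself with more than 8 N (contact force between any of the fingers, the arm and stud_c0 above 8 N).
It fails at once if a bystander is moved by more than 25 mm (distance of any of spectacles, driver_a, driver_b, nylon_pliers, plain_temple, spray, screw_pot, hard_case from where it was at the start of the episode above 0.025 m).
It fails at once if the spray bottle is tipped over (angle between spray's own z axis and vertical above 0.5 rad).
It also fails if it takes over 70 s, if anything falls off the work surface, if the arm or the gripper's body presses on something with over 40 N, if the wrist force passes 120 N, or if a joint passes its speed limit or range.

## Working session

There is one attempt and no reset: what is moved stays moved. The work goes in short steps, Python scripts to look and compute and a tool call to move; the robot and the scene stay as the last step left them, time stands still between calls to the robot, and variables do not carry over. Pictures are saved under pics/ and viewed, and the job is handed in when it is done.

Besides the shell and the picture viewer there is one more tool, called after "Call:" as a command line: name --pt "numbers of a row" for each row, then --argument value for the rest. step_arm: Moves the arm, as the interface text tells. Its arguments: {"type":"object","properties":{"increments":{"type":"array","items":{"type":"array","items":{"type":"number"}}},"force":{"type":"number"}},"required":["increments"]}

```bash
ls; mkdir -p pics
python3 - <<'E'
from station import bot
import cv2
o=bot.get_obs(); print({k:(v if not hasattr(v,'round') else v) for k,v in o.items()})
for n in ("top","side","wrist"):
    r=bot.read_camera(n); cv2.imwrite(f"pics/{n}0.png",r["color"][:,:,::-1])
    print(n,r["intrinsics"],r["extrinsics"], r.keys())
    for t in ("temple","cap","anvil","handle_pad","glass","end_hinge","ear_a","ear_b","shield_a","shield_b","pliers_stand","plate"):
        print(t,[(x["conf"],x["location"]) for x in bot.place_of(t,n)][:3])
E
```

```text
pics
{'t': 0.0, 'q': array([-1.25209389,  0.47775605,  0.02232769,  1.55644872, -0.01149196,
        1.10931369, -0.08309603]), 'joint_vel': array([ 4.39474224e-04, -1.40198819e-03,  4.49241361e-04,  1.00586505e-03,
        1.75591733e-05,  3.94429700e-04, -9.40222093e-04]), 'joint_torque': array([-8.87003662e-04, -5.96474969e+01,  1.60752073e+00, -2.81189096e+01,
        1.24653368e-02,  9.65496758e-03,  1.29191335e-05]), 'eef_pos': array([0.2791877 , 0.61390406, 0.23035618]), 'tool_rot': array([-1.24333147e-04,  2.11765611e-01,  9.77320069e-01, -8.90246818e-04]), 'contact_force': array([-0.93900762, -0.05287118, -0.60651411]), 'torque': array([ 0.07700489,  0.00896434, -0.01423633]), 'gripper_width': 0.9993744787231283}
top [[408.92217143   0.         321.65508235]
 [  0.         408.92217143 197.4594339 ]
 [  0.           0.           1.        ]] [[-0.02120156  0.99847511 -0.05097002  0.44974397]
 [-0.99973301 -0.02164159 -0.00809671  0.01467069]
 [-0.00918743  0.05078475  0.99866736  1.06996126]
 [ 0.          0.          0.          1.        ]] dict_keys(['color', 'intrinsics'
[... 1955 characters left out ...]
pliers_stand [(0.65, [0.5388, 0.5525])]
plate [(0.69, [0.3888, 0.4845])]
wrist [[329.14811144   0.         317.79074002]
 [  0.         329.14811144 201.30834214]
 [  0.           0.           1.        ]] [[ 4.15770732e-01 -8.67924945e-01 -2.71736982e-01  2.10782518e-01]
 [ 9.09469279e-01  3.96966805e-01  1.23624379e-01  6.45237352e-01]
 [ 5.73879227e-04 -2.98535836e-01  9.54398253e-01  3.73475424e-01]
 [ 0.00000000e+00  0.00000000e+00  0.00000000e+00  1.00000000e+00]] dict_keys(['color', 'intrinsics', 'extrinsics'])
temple []
cap []
anvil []
handle_pad []
glass [(0.72, [0.3347, 0.9145])]
end_hinge []
ear_a []
ear_b []
shield_a []
shield_b []
pliers_stand []
plate [(0.86, [0.3345, 0.9035])]
```

View pics/top0.png

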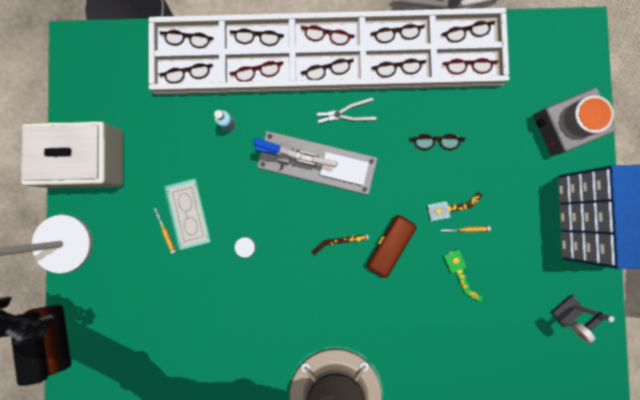

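View pics/side0.png

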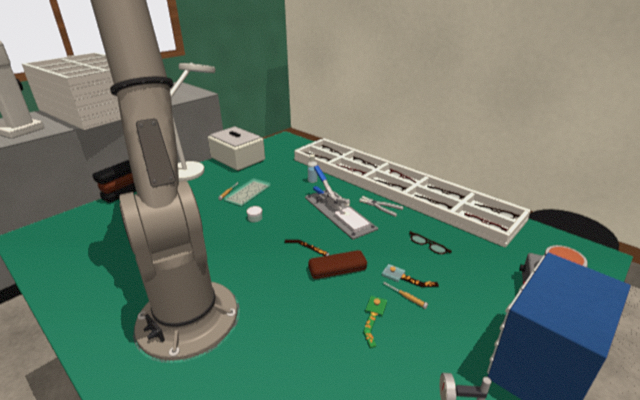

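View pics/wrist0.png

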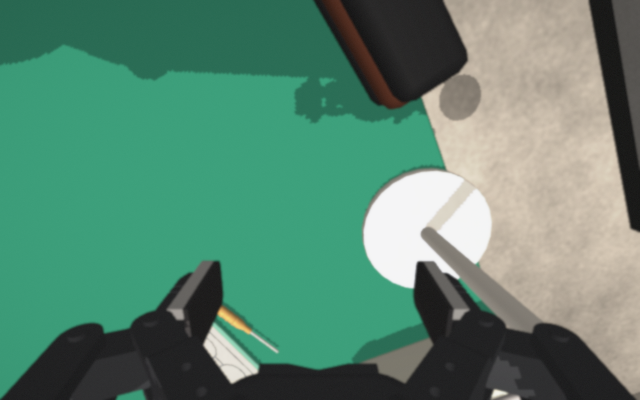

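```bash
cat > h.py <<'E'
from station import bot
import cv2, numpy as np
from scipy.spatial.transform import Rotation as R
class Cam:
    def __init__(s,n,save=None):
        r=bot.read_camera(n); s.n=n; s.K=np.array(r["intrinsics"]); s.E=np.array(r["extrinsics"]); s.im=r["color"]
        if save: cv2.imwrite(f"pics/{save}.png",s.im[:,:,::-1])
    def ray(s,uv,z):
        u,v=uv; d=np.linalg.inv(s.K)@np.array([u,v,1.]); d=s.E[:3,:3]@np.array([d[0],-d[1],-d[2]])
        o=s.E[:3,3]; return o+d*(z-o[2])/d[2]
    def proj(s,P):
        p=s.E[:3,:3].T@(np.array(P,float)-s.E[:3,3]); p=np.array([p[0],-p[1],-p[2]]); q=s.K@p; return q[:2]/q[2]
    def crop(s,uv,w,k,save):
        u,v=map(int,uv); h=int(w*0.75); a=max(0,v-h);b=max(0,u-w)
        c=s.im[a:v+h,b:u+w]; cv2.imwrite(f"pics/{save}.png",cv2.resize(c,None,fx=k,fy=k,interpolation=cv2.INTER_CUBIC)[:,:,::-1]); print("crop origin",b,a,"scale",k)
    def place(s,t,z,f="place_of"):
        out=[]
        for x in getattr(bot,f)(t,s.n):
            uv=np.array(x["location"])*[640,400]; out.append((x["conf"],uv.round(1).tolist(),s.ray(uv,z).round(4).tolist()))
        return out
def pose(xy,yaw): # 2d frame
    c,s=np.cos(yaw),np.sin(yaw); return lambda p: np.array(xy)+np.array([[c,-s],[s,c]])@np.array(p)
E
python3 - <<'E'
from h import *
c=Cam("top"); c.crop((450,215),55,7,"t1"); c.crop((315,160),66,6,"t2"); c.crop((187,213),50,7,"t3")
for t,z in [("temple",0),("cap",.021),("end_hinge",0),("ear_a",0),("shield_a",0),("anvil",.022),("handle_pad",.111),("glass",.014),("spectacles",.0),("driver_a",.0),("nylon_pliers",0),("plain_temple",0),("spray",0),("screw_pot",0),("hard_case",0)]:
    print(t,c.place(t,z)[:5])
c=Cam("side")
for t,z in [("temple",0),("cap",.021),("end_hinge",0),("ear_a",0),("shield_a",0),("anvil",.022),("handle_pad",.111),("glass",.014)]:
    print(t,c.place(t,z)[:5])
E
```

```text
crop origin 395 174 scale 7
crop origin 249 111 scale 6
crop origin 137 176 scale 7
temple [(0.98, [457.4, 205.9], [0.4746, -0.3303, 0.0]), (0.56, [460.9, 276.5], [0.2918, -0.3325, 0.0]), (0.3, [332.0, 168.1], [0.581, -0.0056, 0.0])]
cap [(0.55, [442.6, 212.6], [0.4578, -0.2852, 0.021]), (0.51, [455.3, 260.6], [0.3353, -0.3129, 0.021])]
end_hinge [(0.82, [449.7, 250.5], [0.3594, -0.3061, 0.0]), (0.78, [430.5, 213.7], [0.4557, -0.2597, 0.0]), (0.22, [426.8, 204.9], [0.479, -0.2508, 0.0])]
ear_a [(0.73, [480.4, 298.1], [0.2356, -0.3804, 0.0]), (0.64, [479.4, 302.2], [0.2253, -0.3775, 0.0]), (0.63, [475.4, 192.4], [0.5089, -0.3785, 0.0]), (0.58, [483.2, 195.3], [0.5008, -0.3985, 0.0])]
shield_a [(0.9, [440.7, 252.0], [0.3559, -0.2826, 0.0]), (0.89, [456.1, 245.9], [0.3708, -0.3231, 0.0]), (0.88, [427.3, 201.6], [0.4875, -0.2524, 0.0]), (0.61, [431.3, 220.4], [0.4383, -0.2611, 0.0]), (0.57, [440.3, 211.6], [0.4607, -0.2853, 0.0])]
anvil [(0.6, [333.4, 163.3], [0.5906, -0.0089, 0.022])]
handle_pad [(0.82, [262.5, 146.2], [0.6232, 0.1598, 0.111]), (0.32, [484.6, 193.2], [0.5004, -0.3591, 0
[... 1042 characters left out ...]
37.4, 286.6], [0.5006, -0.3943, 0.0]), (0.81, [377.2, 351.1], [0.2317, -0.3947, 0.0]), (0.73, [371.4, 349.0], [0.2275, -0.382, 0.0]), (0.64, [437.4, 284.6], [0.5073, -0.3906, 0.0]), (0.17, [250.6, 193.3], [0.473, 0.3592, 0.0])]
shield_a [(0.87, [381.8, 274.3], [0.4407, -0.2589, 0.0]), (0.85, [389.3, 304.2], [0.3638, -0.3361, 0.0]), (0.66, [370.7, 296.9], [0.3524, -0.2869, 0.0]), (0.64, [387.6, 267.2], [0.4755, -0.2538, 0.0]), (0.5, [309.7, 247.0], [0.3929, -0.0286, 0.0])]
anvil [(0.82, [348.3, 212.7], [0.5903, -0.0153, 0.022])]
handle_pad [(0.69, [320.8, 167.7], [0.6434, 0.1587, 0.111])]
glass [(0.83, [244.6, 189.3], [0.4623, 0.3793, 0.014]), (0.71, [435.8, 284.5], [0.4901, -0.3932, 0.014])]
```

View pics/t1.png

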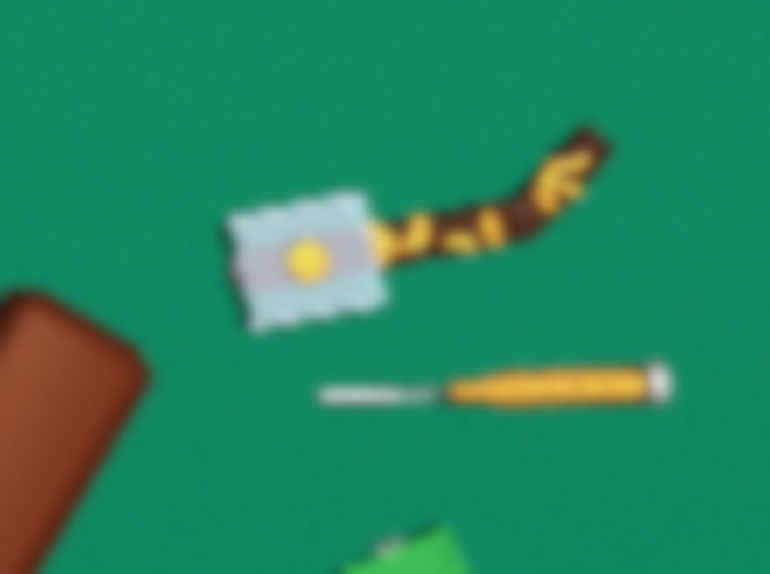

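View pics/t2.png

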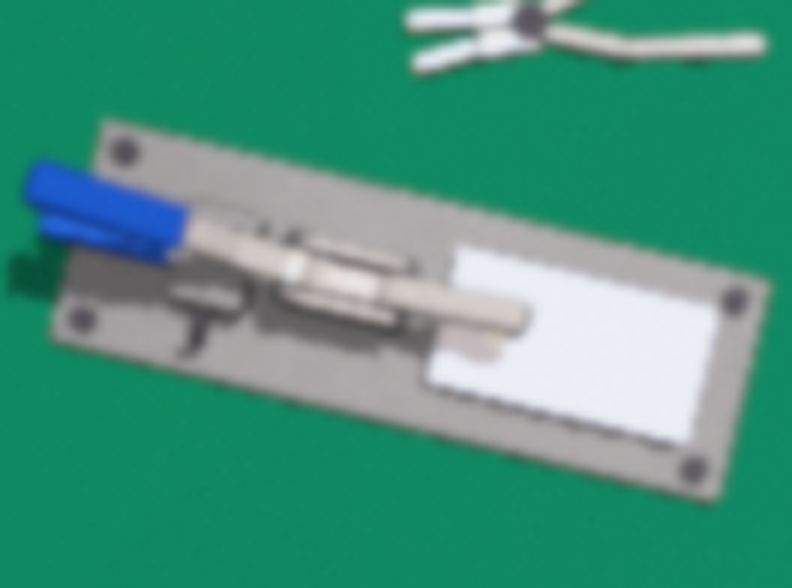

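View pics/t3.png

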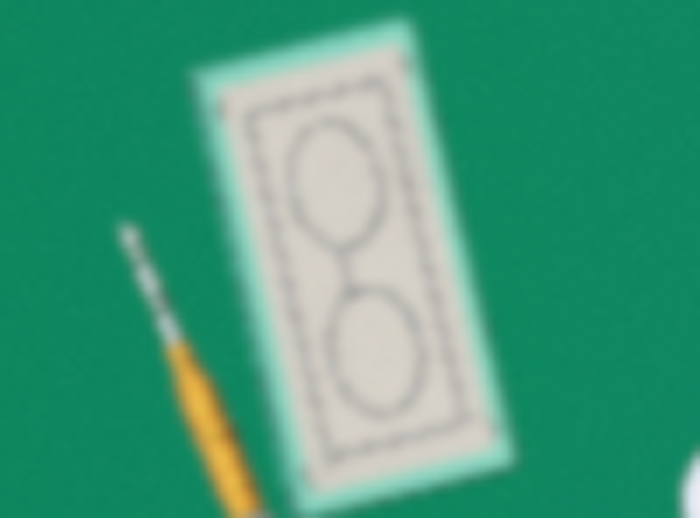

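```bash
cat > fit.py <<'E'
from h import *
from scipy.optimize import least_squares
def fit(c,pts,x0):
    # pts: list of (u,v, x,y,z local) ; planar pose
    P=np.array(pts,float)
    def f(p):
        g=pose(p[:2],p[2]); return np.concatenate([c.proj([*g(q[2:4]),q[4]])-q[:2] for q in P])
    r=least_squares(f,x0); return r.x, r.fun.reshape(-1,2)
E
python3 - <<'E'
from fit import *
c=Cam("top")
m=lambda L,o,k:[((u/k+o[0]),(v/k+o[1]),x,y,z) for u,v,x,y,z in L]
np.set_printoptions(precision=4,suppress=True)
T=m([(228,212,.074,-.021,.011),(370,192,.024,-.021,.011),(387,300,.024,.021,.011),(252,330,.074,.021,.011),(308,259,.052,0,.021),(588,124,-.066,-.0315,.008),(612,148,-.0745,-.0195,.008)],(395,174),7)
print(fit(c,T,[.47,-.33,1.6]))
Pl=m([(455,247,.030,-.03,.022),(720,302,-.085,-.03,.022),(690,443,-.085,.03,.022),(428,383,.03,.03,.022)],(249,111),6)
print(fit(c,Pl,[.59,-.01,1.6]))
F=m([(105,120,.15,-.05,.008),(768,282,-.15,-.05,.008),(720,500,-.15,.05,.008),(52,338,.15,.05,.008)],(249,111),6)
print("foot",fit(c,F,[.59,-.01,1.6]))
G=m([(193,70,.086,.042,.014),(410,20,.086,-.042,.014),(515,462,-.086,-.042,.014),(300,515,-.086,.042,.014)],(137,176),7)
print(fit(c,G,[.46,.36,0]))
E
```

```text
(array([ 0.47  , -0.3266,  1.7316]), array([[ 0.0742,  0.5261],
       [-1.1873, -0.1233],
       [-0.4113,  0.4485],
       [-0.1888, -0.3234],
       [-0.3227,  0.1962],
       [ 0.6588, -0.6302],
       [ 1.3858, -0.1096]]))
(array([ 0.5836, -0.0105,  1.3351]), array([[ 0.3357,  0.1042],
       [-0.1866,  0.3131],
       [-0.0309, -0.4816],
       [-0.1169,  0.0683]]))
foot (array([0.5954, 0.0325, 1.3099]), array([[-0.0671, -0.237 ],
       [ 0.755 , -0.4304],
       [-0.1316,  0.3979],
       [-0.5592,  0.2543]]))
(array([0.4684, 0.371 , 0.2269]), array([[-0.2113, -0.1645],
       [ 0.1572, -0.9575],
       [ 0.4826,  0.3254],
       [-0.4309,  0.775 ]]))
```

Call:
step_arm --pt "0.04 -0.03 0.02 0 0 -7 0" --pt "0.08 -0.06 0.05 0 0 -14 0" --pt "0.12 -0.1 0.05 0 0 -21 0" --pt "0.16 -0.13 0.05 0 0 -28 0" --pt "0.19 -0.16 0.05 0 0 -35 0" --pt "0.2 -0.19 0.05 0 0 -42 0" --pt "0.2 -0.22 0.05 0 0 -49 0" --pt "0.2 -0.25 0.05 0 0 -56 0" --pt "0.2 -0.25 0.05 0 0 -56 0" --pt "0.2 -0.25 0.05 0 0 -56 0"

```text
t: 4.08
eef_pos: [0.4814, 0.3597, 0.282]
tool_rot: [0.001, 0.648, 0.761, -0.0]
contact_force: [0.4, 0.7, 0.6]
gripper_width: 0.501
```

Run:
```python
from h import *
c=Cam("wrist","w1"); o=bot.get_obs(); print(o["q"],o["eef_pos"],o["contact_force"])
for t,z in (("glass",.014),("anvil",.022),("handle_pad",.111)): print(t,c.place(t,z))
```

```text
[-0.99656743  0.31888088  0.31500829  1.69598384 -0.10710511  1.14296028
 -0.48780524] [0.4801037  0.36292614 0.28182491] [0.09460363 0.65664482 0.54945398]
glass [(0.86, [310.0, 145.8], [0.4696, 0.3771, 0.014])]
anvil []
handle_pad []
```

View pics/w1.png

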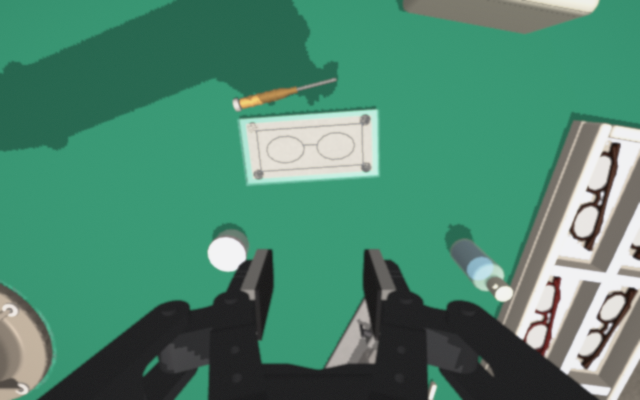

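Run:
```python
from fit import *
c=Cam("wrist"); c.crop((310,147),90,4,"w1c"); print(bot.get_obs()["eef_pos"])
```

```text
crop origin 220 80 scale 4
[0.47849427 0.36654459 0.28114214]
```

View pics/w1c.png

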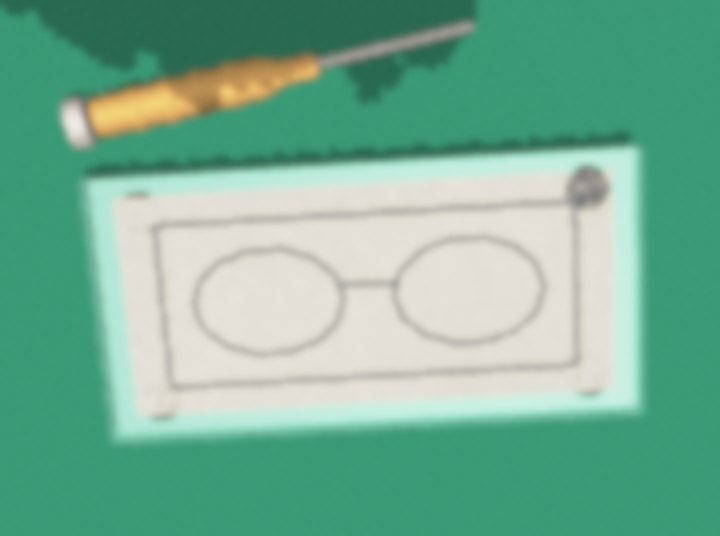

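Run:
```python
from fit import *
np.set_printoptions(precision=4,suppress=True)
c=Cam("wrist"); print(bot.get_obs()["eef_pos"])
m=lambda L,o,k:[((u/k+o[0]),(v/k+o[1]),x,y,z) for u,v,x,y,z in L]
print(fit(c,m([(82,180,-.086,.042,.014),(640,147,.086,.042,.014),(640,412,.086,-.042,.014),(115,440,-.086,-.042,.014)],(220,80),4),[.46,.36,.2]))
```

```text
[0.4786 0.3663 0.2811]
(array([0.4705, 0.3737, 0.225 ]), array([[-1.1986, -0.5709],
       [ 1.1722, -0.6164],
       [ 1.1421,  0.6651],
       [-1.1329,  0.9881]]))
```

Call:
step_arm --pt "0.02 -0.04 0 0 0 0 0" --pt "0.04 -0.08 0 0 0 0 0" --pt "0.05 -0.12 0 0 0 0 0" --pt "0.06 -0.16 0 0 0 -4 0" --pt "0.07 -0.2 0 0 0 -8 0" --pt "0.08 -0.24 0 0 0 -12 0" --pt "0.09 -0.28 0 0 0 -16 0" --pt "0.1 -0.32 0 0 0 -20 0" --pt "0.1 -0.36 0 0 0 -23 0" --pt "0.1 -0.4 0 0 0 -23 0"

```text
t: 5.22
eef_pos: [0.5801, -0.0362, 0.2812]
tool_rot: [0.0, 0.785, 0.619, 0.0]
contact_force: [1.3, -0.4, 0.1]
gripper_width: 0.502
```

Call:
step_arm --pt "0 0 0 0 0 0 0" --pt "0 0 0 0 0 0 0" --pt "0 0 0 0 0 0 0" --pt "0 0 0 0 0 0 0"

```text
t: 5.55
eef_pos: [0.5797, -0.0331, 0.281]
tool_rot: [-0.0, 0.784, 0.621, 0.0]
contact_force: [-0.5, 0.5, -0.1]
gripper_width: 0.501
```

Run:
```python
from h import *
print(bot.get_obs()["eef_pos"])
c=Cam("wrist","w2"); o=bot.get_obs(); print(o["q"],o["eef_pos"],o["contact_force"])
for t,z in (("glass",.014),("anvil",.022),("handle_pad",.111)): print(t,c.place(t,z))
```

```text
[ 0.5797462  -0.03307751  0.28101868]
[-0.4909517   0.30250833  0.55644678  1.7573895  -0.17535238  1.13150062
 -0.11088107] [ 0.5796881  -0.03308899  0.28106052] [-0.56504212  0.43475151 -0.87556304]
glass []
anvil [(0.67, [316.7, 143.0], [0.5846, -0.0092, 0.022])]
handle_pad []
```

View pics/w2.png

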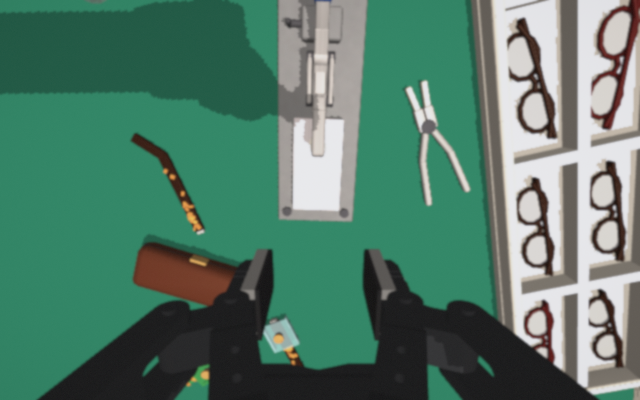

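Run:
```python
from fit import *
c=Cam("wrist"); c.crop((320,110),100,4,"w2c"); print(bot.get_obs()["eef_pos"])
```

```text
crop origin 220 35 scale 4
[ 0.57950146 -0.03435837  0.28124277]
```

View pics/w2c.png

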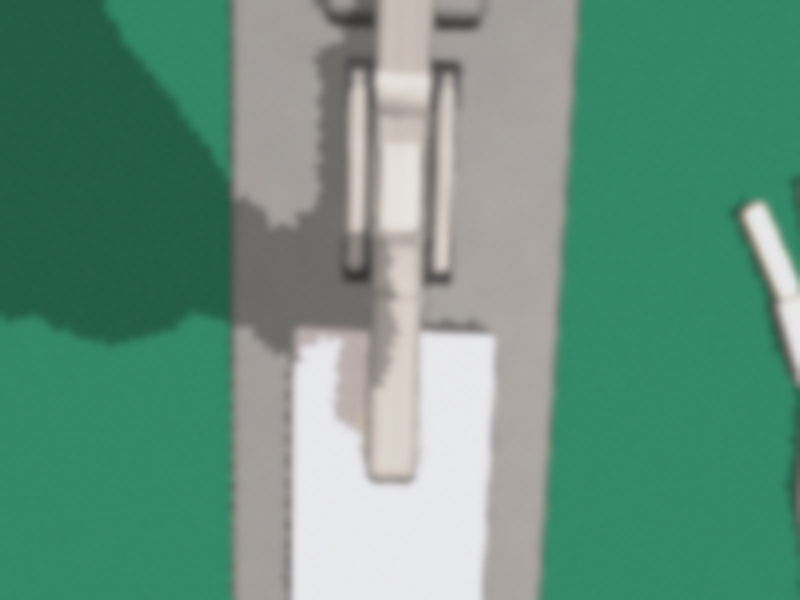

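Run:
```python
from fit import *
c=Cam("wrist"); c.crop((320,190),60,6,"w2d"); print(bot.get_obs()["eef_pos"])
```

```text
crop origin 260 145 scale 6
[ 0.57950031 -0.03469606  0.28126954]
```

View pics/w2d.png

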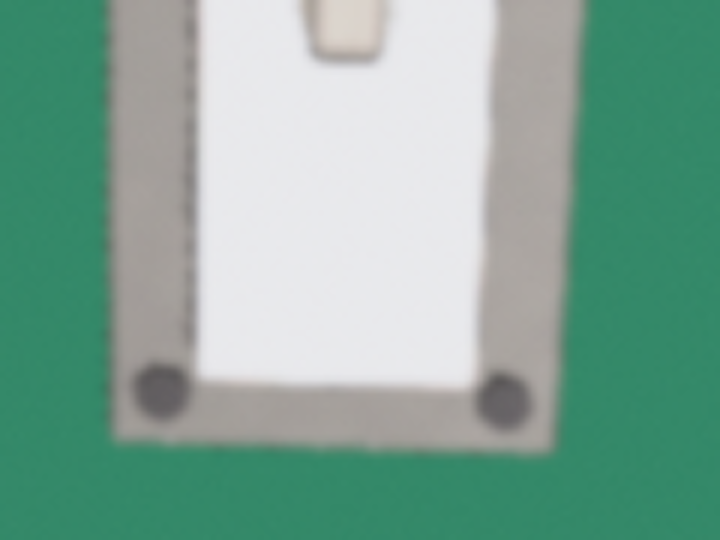

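Run:
```python
from fit import *
np.set_printoptions(precision=4,suppress=True)
c=Cam("wrist"); print(bot.get_obs()["eef_pos"])
m=lambda L,o,k:[((u/k+o[0]),(v/k+o[1]),x,y,z) for u,v,x,y,z in L]
L=m([(295,328,.03,.03,.022),(495,333,.03,-.03,.022)],(220,35),4)+m([(193,380,-.085,.03,.022),(479,388,-.085,-.03,.022)],(260,145),6)
print(fit(c,L,[.58,-.01,1.3]))
L=m([(112,440,-.1055,.05,.008),(555,452,-.1055,-.05,.008)],(260,145),6)
print(fit(c,L,[.58,-.01,1.3]))
o=bot.get_obs(); x=R.from_quat(np.roll(o["tool_rot"],-1)).as_matrix()[:,0]; print("tool x yaw",np.arctan2(x[1],x[0]))
```

```text
[ 0.5795 -0.035   0.2813]
(array([ 0.5861, -0.0112,  1.3061]), array([[-0.3646, -0.4224],
       [ 0.3095, -0.1377],
       [ 0.5776,  0.3408],
       [-0.5179,  0.316 ]]))
(array([ 0.5863, -0.0097,  1.3069]), array([[-0.2258,  0.0017],
       [ 0.2262,  0.0145]]))
tool x yaw 1.3369684531830845
```

Call:
step_arm --pt "-0.01 -0.04 0 0 0 4 0" --pt "-0.02 -0.08 0 0 0 8 0" --pt "-0.04 -0.12 0 0 0 12 0" --pt "-0.06 -0.16 0 0 0 16 0" --pt "-0.08 -0.2 -0.02 0 0 20 0" --pt "-0.1 -0.24 -0.06 0 0 23 0" --pt "-0.11 -0.28 -0.09 0 0 23 0" --pt "-0.11 -0.3 -0.12 0 0 23 0" --pt "-0.11 -0.3 -0.15 0 0 23 0" --pt "-0.11 -0.3 -0.15 0 0 23 0"

```text
t: 6.73
eef_pos: [0.466, -0.3375, 0.1274]
tool_rot: [-0.002, 0.647, 0.762, -0.001]
contact_force: [-1.3, 0.3, 0.5]
gripper_width: 0.499
```

Call:
step_arm --pt "0 0 0 0 0 0 0" --pt "0 0 0 0 0 0 0" --pt "0 0 0 0 0 0 0" --pt "0 0 0 0 0 0 0"

```text
t: 7.07
eef_pos: [0.4711, -0.3351, 0.1331]
tool_rot: [0.001, 0.645, 0.764, 0.001]
contact_force: [-0.8, 0.7, 0.2]
gripper_width: 0.497
```

Run:
```python
from h import *
print(bot.get_obs()["eef_pos"])
c=Cam("wrist","w3"); o=bot.get_obs(); print(o["q"],o["eef_pos"],o["contact_force"])
x=R.from_quat(np.roll(o["tool_rot"],-1)).as_matrix()[:,0]; print("tool x yaw",np.arctan2(x[1],x[0]))
for t,z in (("cap",.021),("temple",0),("shield_a",0),("end_hinge",0),("ear_a",0)): print(t,c.place(t,z))
```

```text
[ 0.47108989 -0.33513511  0.13305753]
[ 0.10508963  0.47533395  0.53182737  1.9115991  -0.31969483  0.8354759
  0.9732865 ] [ 0.47098638 -0.33506148  0.13299773] [-0.24803799 -0.30376359  0.45433008]
tool x yaw 1.7391461954964365
cap [(0.7, [148.9, 144.7], [0.3374, -0.3156, 0.021]), (0.63, [321.6, 121.4], [0.4651, -0.2765, 0.021])]
temple [(0.92, [103.3, 153.3], [0.2899, -0.3337, 0.0]), (0.88, [322.9, 185.8], [0.4758, -0.331, 0.0])]
shield_a [(0.9, [175.2, 108.6], [0.3478, -0.2875, 0.0]), (0.6, [293.6, 89.5], [0.4396, -0.2573, 0.0]), (0.57, [192.0, 158.0], [0.3632, -0.3254, 0.0]), (0.56, [343.1, 89.2], [0.4782, -0.2506, 0.0])]
end_hinge [(0.62, [320.8, 87.3], [0.4605, -0.2521, 0.0]), (0.56, [186.4, 131.3], [0.3575, -0.304, 0.0]), (0.34, [530.0, 160.0], [0.6445, -0.28, 0.0])]
ear_a [(0.92, [45.9, 201.1], [0.2393, -0.3846, 0.0]), (0.87, [353.1, 246.0], [0.5128, -0.3826, 0.0]), (0.72, [340.2, 256.7], [0.5032, -0.3952, 0.0]), (0.64, [27.6, 192.5], [0.2243, -0.3792, 0.0])]
```

View pics/w3.png

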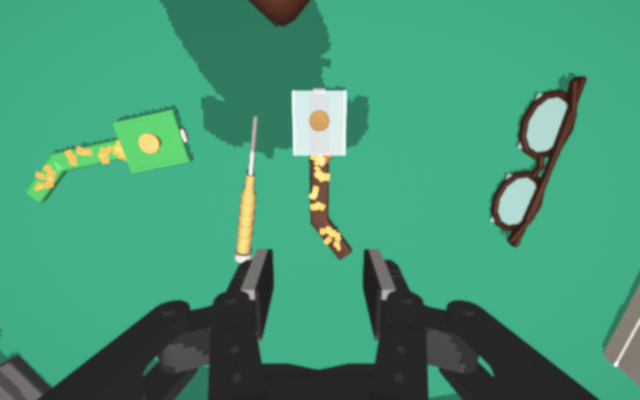

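Run:
```python
from fit import *
c=Cam("wrist"); c.crop((320,170),70,5,"w3c"); 
c.crop((320,170),100,8,"x"); im=cv2.imread("pics/x.png"); print(im.shape)
c.crop((322,122),45,8,"w3d"); print(bot.get_obs()["eef_pos"])
```

```text
crop origin 250 118 scale 5
crop origin 220 95 scale 8
(1200, 1600, 3)
crop origin 277 89 scale 8
[ 0.46972743 -0.33532926  0.1317357 ]
```

View pics/w3d.png

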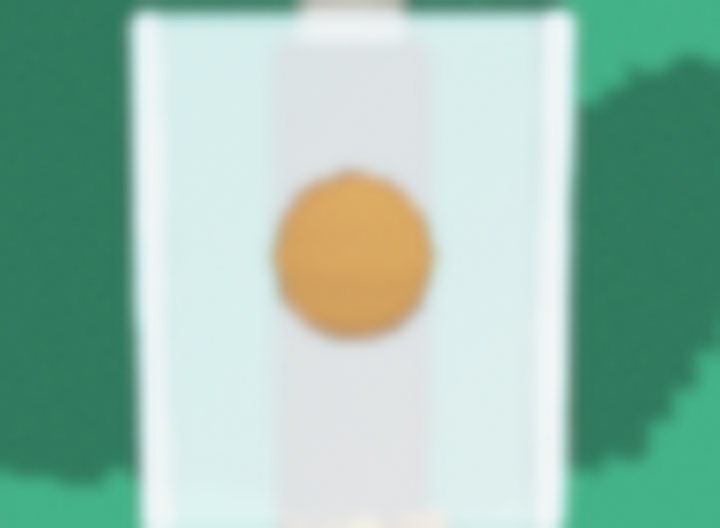

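Run:
```python
from fit import *
c=Cam("wrist"); c.crop((330,205),60,6,"w3e"); print(bot.get_obs()["eef_pos"])
```

```text
crop origin 270 160 scale 6
[ 0.46961419 -0.33538011  0.13157072]
```

View pics/w3e.png

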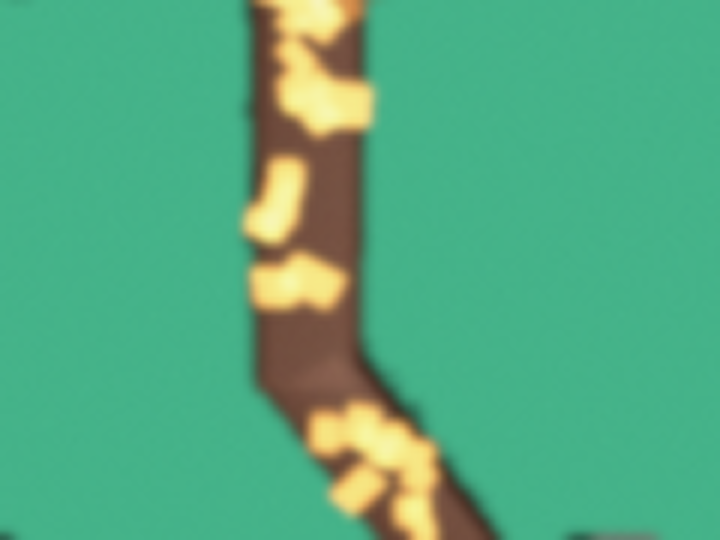

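Run:
```python
from fit import *
np.set_printoptions(precision=4,suppress=True)
c=Cam("wrist"); o=bot.get_obs(); print(o["eef_pos"])
L=[(293.5,90.5,.074,.021,.011),(348.75,90.5,.074,-.021,.011),(321.1,120.9,.052,0,.021)]
p,r=fit(c,L,[.47,-.33,1.73]); print(p,r)
for uv in ((321.1,176.7),(321.7,215)):
    q=c.ray(uv,.008); d=q[:2]-p[:2]; print(q, "local", np.cos(p[2])*d[0]+np.sin(p[2])*d[1], -np.sin(p[2])*d[0]+np.cos(p[2])*d[1])
for dx in (-.04,-.005,0,.052): print(dx,c.proj([*pose(p[:2],p[2])([dx,0]),.008]))
x=R.from_quat(np.roll(o["tool_rot"],-1)).as_matrix()[:,0]; print("tool x yaw",np.arctan2(x[1],x[0]))
g=pose(p[:2],p[2])([-.005,0]); print("grasp",g,"move",g-o["eef_pos"][:2])
print("proj tcp", c.proj(o["eef_pos"]))
```

```text
[ 0.4695 -0.3354  0.1315]
[ 0.4715 -0.3278  1.7352] [[-0.1461 -0.1261]
 [ 0.1143 -0.0942]
 [ 0.0315  0.23  ]]
[ 0.4707 -0.3214  0.008 ] local 0.006439398099669236 -0.0002613243750927832
[ 0.4768 -0.3544  0.008 ] local -0.02717155834148422 -0.0008949196584954501
-0.04 [320.6094 228.9083]
-0.005 [320.7393 190.0483]
0 [320.7586 184.2548]
0.052 [320.9732 120.034 ]
tool x yaw 1.7375282243439603
grasp [ 0.4723 -0.3327] move [0.0028 0.0027]
proj tcp [316.2256 262.8389]
```

Call:
step_arm --pt "0.002 0.002 -0.02 0 0 0 0" --pt "0.003 0.003 -0.045 0 0 0 0" --pt "0.003 0.003 -0.07 0 0 0 0" --pt "0.003 0.003 -0.09 0 0 0 0" --pt "0.003 0.003 -0.105 0 0 0 0" --pt "0.003 0.003 -0.115 0 0 0 0" --pt "0.003 0.003 -0.122 0 0 0 0" --pt "0.003 0.003 -0.125 0 0 0 0" --pt "0.003 0.003 -0.127 0 0 0 0" --pt "0.003 0.003 -0.128 0 0 0 0"

```text
t: 8.35
eef_pos: [0.4728, -0.3328, 0.0038]
tool_rot: [0.001, 0.646, 0.763, 0.0]
contact_force: [0.1, 0.3, -0.7]
gripper_width: 0.503
```

Call:
step_arm --pt "0 0 0 0 0 0 0" --pt "0 0 0 0 0 0 0" --pt "0 0 0 0 0 0 0" --pt "0 0 0 0 0 0 0"

```text
t: 8.68
eef_pos: [0.4727, -0.3326, 0.0037]
tool_rot: [0.0, 0.646, 0.764, 0.0]
contact_force: [0.1, -0.6, -0.2]
gripper_width: 0.5
```

Run:
```python
from h import *
print(bot.get_obs()["eef_pos"],bot.get_obs()["contact_force"])
c=Cam("wrist","w4")
```

```text
[ 0.47269393 -0.33262997  0.00373174] [ 0.09323419 -0.58935433 -0.17689071]
```

View pics/w4.png

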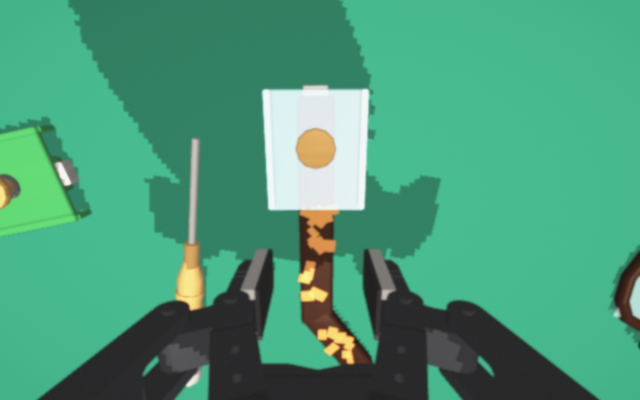

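Call:
step_arm --pt "0 0 -0.001 0 0 0 0.3" --pt "0 0 -0.001 0 0 0 0.6" --pt "0 0 -0.001 0 0 0 1" --pt "0 0 -0.001 0 0 0 1" --pt "0 0 -0.001 0 0 0 1" --pt "0 0 -0.001 0 0 0 1" --pt "0 0 -0.001 0 0 0 1" --pt "0 0 -0.001 0 0 0 1" --force 30

```text
t: 9.4
eef_pos: [0.4725, -0.3325, 0.0024]
tool_rot: [0.0, 0.646, 0.763, 0.0]
contact_force: [0.2, 0.4, 2.5]
gripper_width: 0.172
```

Call:
step_arm --pt "0 0 0.01 0 0 0 1" --pt "0 0 0.03 0 0 0 1" --pt "0 0 0.06 0 0 0 1" --pt "0 0 0.08 0 0 0 1" --pt "0 0 0.1 0 0 0 1" --pt "0 0 0.1 0 0 0 1" --pt "0 0 0.1 0 0 0 1"

```text
t: 9.98
eef_pos: [0.473, -0.3329, 0.1036]
tool_rot: [0.001, 0.646, 0.763, 0.0]
contact_force: [-0.4, 0.3, -0.9]
gripper_width: 0.177
```

Run:
```python
from h import *
o=bot.get_obs(); print(o["eef_pos"],o["contact_force"],o["gripper_width"])
c=Cam("wrist","w5")
c=Cam("side"); c.crop(c.proj(o["eef_pos"]),70,5,"s5")
```

```text
[ 0.4730285  -0.33286064  0.10359772] [-0.41001069  0.3146447  -0.93001012] 0.17681421843565368
crop origin 346 198 scale 5
```

View pics/w5.png

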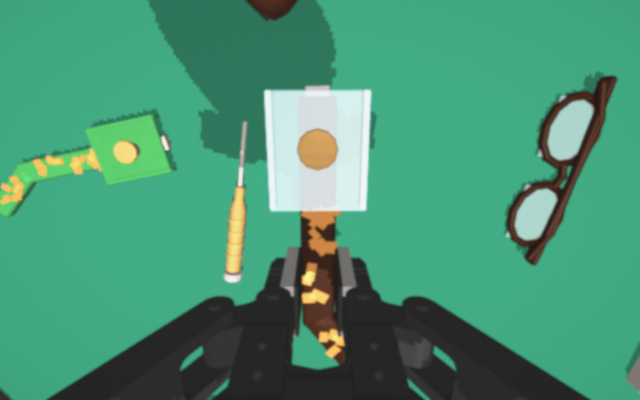

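View pics/s5.png

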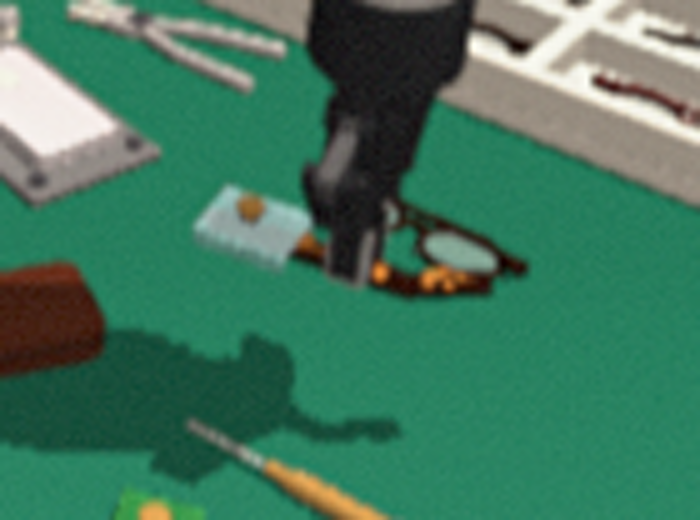

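Run:
```python
from fit import *
np.set_printoptions(precision=4,suppress=True)
c=Cam("wrist"); c.crop((317,150),66,6,"w5c"); o=bot.get_obs(); print(o["eef_pos"]); b=o["eef_pos"][2]-.0024
L=[(265,90.5,.074,.021,.011+b),(371,90.5,.074,-.021,.011+b),(317.5,149,.052,0,.021+b)]
p,r=fit(c,L,[.47,-.33,1.73]); print(p,r)
x=R.from_quat(np.roll(o["tool_rot"],-1)).as_matrix()[:,0]; ty=np.arctan2(x[1],x[0])
d=p[:2]-o["eef_pos"][:2]; t=p[2]
print("tool yaw",ty,"temple origin in temple axes rel TCP", np.cos(t)*d[0]+np.sin(t)*d[1], -np.sin(t)*d[0]+np.cos(t)*d[1])
```

```text
crop origin 251 101 scale 6
[ 0.4717 -0.3319  0.1014]
[ 0.4717 -0.3273  1.7336] [[-1.5743 -0.8819]
 [ 1.3422 -0.654 ]
 [ 0.2253  1.7225]]
tool yaw 1.7375286782364578 temple origin in temple axes rel TCP 0.004543257705626556 -0.0007286545993702464
```

View pics/w5c.png

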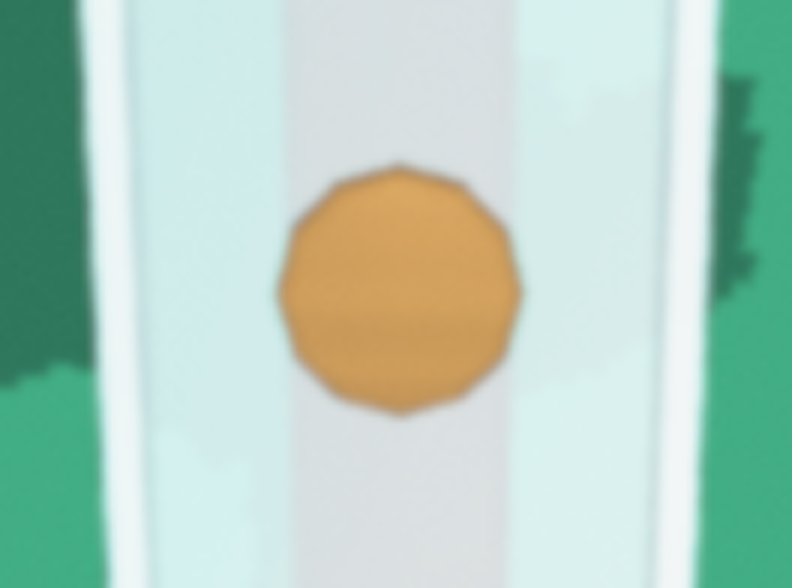

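Call:
step_arm --pt "0.01 0.02 0 0 0 -3 1" --pt "0.02 0.05 0 0 0 -7 1" --pt "0.035 0.08 0 0 0 -12 1" --pt "0.05 0.11 0 0 0 -17 1" --pt "0.06 0.14 0 0 0 -22 1" --pt "0.07 0.17 0 0 0 -24.5 1" --pt "0.078 0.19 0 0 0 -24.5 1" --pt "0.078 0.19 -0.02 0 0 -24.5 1" --pt "0.078 0.19 -0.04 0 0 -24.5 1" --pt "0.078 0.19 -0.055 0 0 -24.5 1"

```text
t: 10.97
eef_pos: [0.5494, -0.1413, 0.0449]
tool_rot: [-0.001, 0.793, 0.61, -0.001]
contact_force: [-1.3, 1.6, -0.8]
gripper_width: 0.17
```

Call:
step_arm --pt "0 0 -0.01 0 0 0 1" --pt "0 0 -0.016 0 0 0 1" --pt "0 0 -0.019 0 0 0 1" --pt "0 0 -0.019 0 0 0 1" --pt "0 0 -0.019 0 0 0 1" --pt "0 0 -0.019 0 0 0 1"

```text
t: 11.47
eef_pos: [0.551, -0.1428, 0.029]
tool_rot: [0.0, 0.793, 0.609, 0.0]
contact_force: [-0.7, -0.7, -0.1]
gripper_width: 0.172
```

Run:
```python
from h import *
o=bot.get_obs(); print(o["eef_pos"],o["contact_force"],o["gripper_width"])
x=R.from_quat(np.roll(o["tool_rot"],-1)).as_matrix()[:,0]; print("yaw",np.arctan2(x[1],x[0]))
c=Cam("wrist","w6")
for t,z in (("anvil",.022),("cap",.0466)): print(t,c.place(t,z))
c=Cam("side"); c.crop(c.proj(o["eef_pos"])-[10,10],80,5,"s6")
```

```text
[ 0.55096855 -0.1428332   0.02902789] [-0.74745067 -0.74385336 -0.11726459] 0.17232011477946774
yaw 1.3095026442669662
anvil []
cap [(0.56, [318.9, 152.5], [0.567, -0.0888, 0.0466])]
crop origin 282 161 scale 5
```

View pics/w6.png

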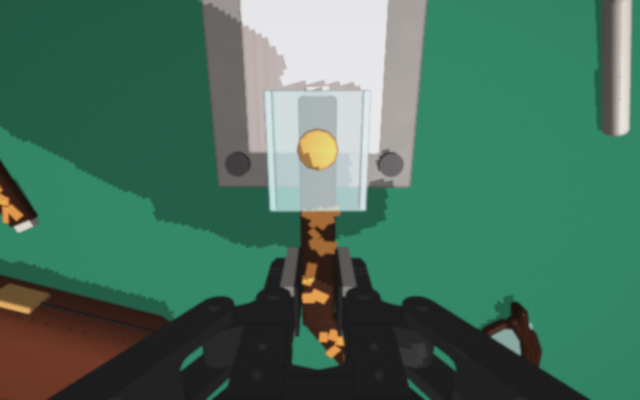

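View pics/s6.png

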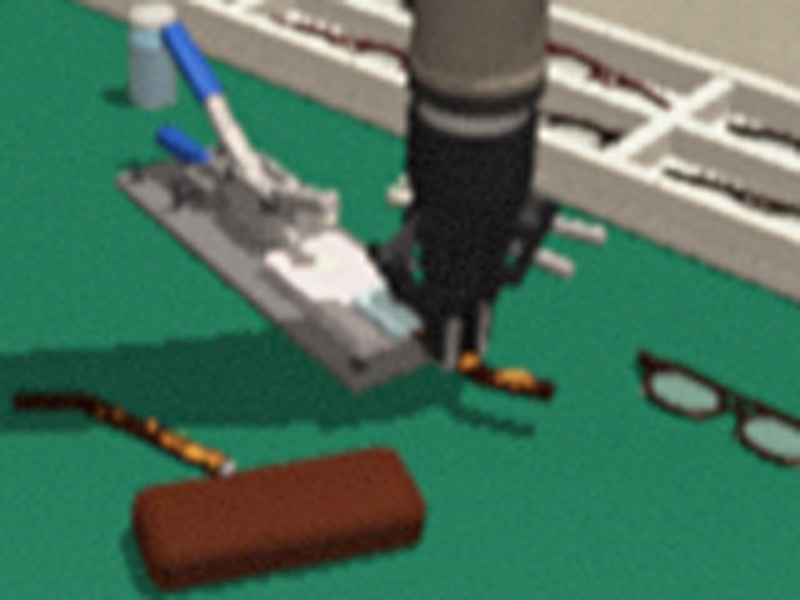

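Run:
```python
from h import *
c=Cam("wrist"); o=bot.get_obs(); print(o["eef_pos"])
a=c.ray((219,187),.008);b=c.ray((411,187),.008); d=np.array([.258,.966]); print(a,b,"anvil est",(a+b)[:2]/2+.1055*d)
print(np.arctan2(*(-(b-a)[:2][::1])))
```

```text
[ 0.55067643 -0.14252261  0.02871293]
[ 0.51135377 -0.09818472  0.008     ] [ 0.60626503 -0.12373225  0.008     ] anvil est [ 0.5860284  -0.00904548]
-1.3078556559137295
```

Call:
step_arm --pt "0.003 0.012 0 0 0 0 1" --pt "0.007 0.026 0 0 0 0 1" --pt "0.011 0.04 0 0 0 0 1" --pt "0.0145 0.054 0 0 0 0 1" --pt "0.0175 0.066 0 0 0 0 1" --pt "0.019 0.073 0 0 0 0 1" --pt "0.02 0.077 0 0 0 0 1" --pt "0.02 0.077 0 0 0 0 1" --pt "0.02 0.077 0 0 0 0 1" --pt "0.02 0.077 0 0 0 0 1"

```text
t: 12.55
eef_pos: [0.5702, -0.0666, 0.0284]
tool_rot: [0.0, 0.794, 0.609, -0.0]
contact_force: [0.4, -0.5, -0.3]
gripper_width: 0.173
```

Run:
```python
from h import *
o=bot.get_obs(); print(o["eef_pos"],o["contact_force"],o["gripper_width"])
c=Cam("wrist","w7")
c=Cam("side"); c.crop(c.proj(o["eef_pos"])-[20,10],60,6,"s7")
```

```text
[ 0.57017143 -0.06659797  0.02840834] [ 0.36789846 -0.53154326 -0.27640933] 0.17284480430886776
crop origin 276 164 scale 6
```

View pics/w7.png

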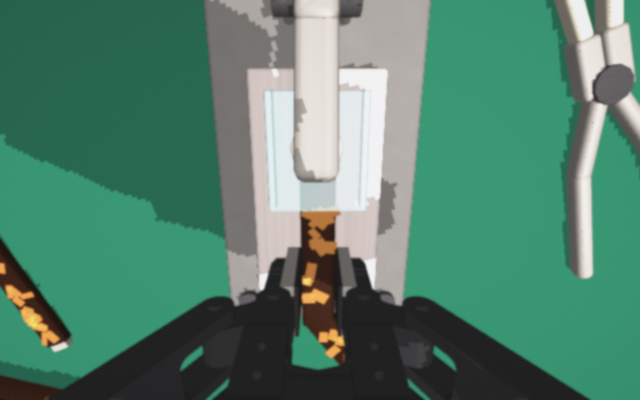

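View pics/s7.png

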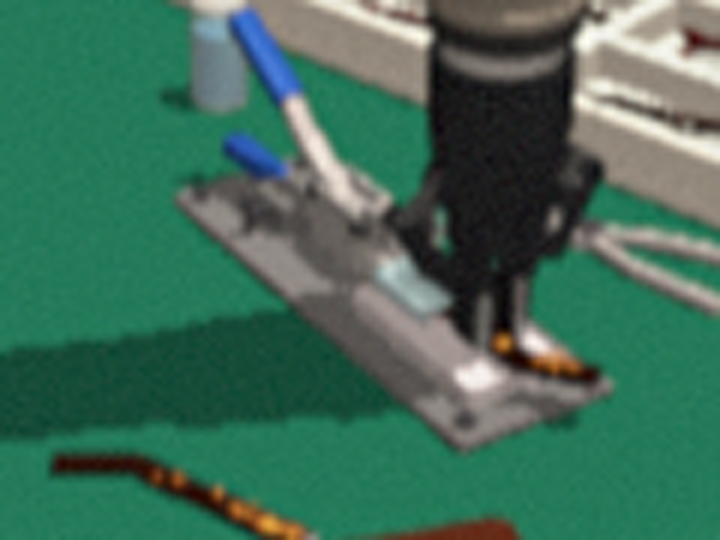

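Run:
```python
from h import *
c=Cam("wrist"); o=bot.get_obs(); print(o["eef_pos"])
d=np.array([.259,.966]);n=np.array([-.966,.259])
a=c.ray((248,69),.022);b=c.ray((388,69),.022); e=(a+b)[:2]/2-.03*d; print(a,b,"anvil est",e)
f=(c.ray((265,90.5),.037)+c.ray((371,90.5),.037))[:2]/2-.022*d
cap2=o["eef_pos"][:2]+.0565*d
for q in (f,cap2): print(q,(q-e)@d,(q-e)@n)
```

```text
[ 0.57022991 -0.06642381  0.02837287]
[0.56575726 0.02545816 0.022     ] [0.62250659 0.01008478 0.022     ] anvil est [ 0.58636193 -0.01120853]
[ 0.58612194 -0.01204545] -0.0008706219632185231 1.5058371010216793e-05
[ 0.58486341 -0.01184481] -0.0010027567779481523 0.0012827755495247901
```

Call:
step_arm --pt "0 0.001 -0.002 0 0 0 1" --pt "0 0.001 -0.004 0 0 0 1" --pt "0 0.001 -0.004 0 0 0 1" --pt "0 0.001 -0.004 0 0 0 1" --pt "0 0.001 -0.004 0 0 0 0.5" --pt "0 0.001 -0.004 0 0 0 0" --pt "0 0.001 -0.004 0 0 0 0" --pt "0 0.001 -0.004 0 0 0 0"

```text
t: 13.37
eef_pos: [0.5704, -0.0645, 0.0242]
tool_rot: [-0.0, 0.793, 0.609, -0.0]
contact_force: [-0.2, 0.5, -0.9]
gripper_width: 0.501
```

Call:
step_arm --pt "0 0 0.005 0 0 0 0" --pt "0 0 0.015 0 0 0 0" --pt "0 0 0.03 0 0 0 0" --pt "0 0 0.05 0 0 0 0" --pt "0 0 0.08 0 0 0 0" --pt "0 0 0.11 0 0 0 0" --pt "0 0 0.14 0 0 0 0" --pt "0 0 0.17 0 0 0 0" --pt "0 0 0.2 0 0 0 0" --pt "0 0 0.2 0 0 0 0"

```text
t: 14.2
eef_pos: [0.5736, -0.0658, 0.231]
tool_rot: [0.003, 0.793, 0.609, 0.004]
contact_force: [0.1, -0.6, 0.0]
gripper_width: 0.498
```

Call:
step_arm --pt "0 0 0 0 0 0 0" --pt "0 0 0 0 0 0 0" --pt "0 0 0 0 0 0 0"

```text
t: 14.45
eef_pos: [0.5696, -0.0643, 0.2234]
tool_rot: [-0.001, 0.793, 0.609, -0.001]
contact_force: [-0.5, 0.3, -1.0]
gripper_width: 0.501
```

Run:
```python
from h import *
o=bot.get_obs(); print(o["eef_pos"],o["contact_force"],o["gripper_width"])
c=Cam("wrist","w8"); c.crop((318,170),90,4,"w8c")
for t,z in (("handle_pad",.111),("temple",.022)): print(t,c.place(t,z))
```

```text
[ 0.56955089 -0.06429993  0.22338706] [-0.54779931  0.3345375  -1.02932225] 0.500980931378598
crop origin 228 103 scale 4
handle_pad []
temple [(0.95, [321.3, 168.8], [0.5747, -0.0611, 0.022]), (0.58, [176.2, 398.7], [0.3046, -0.3151, 0.022])]
```

View pics/w8.png

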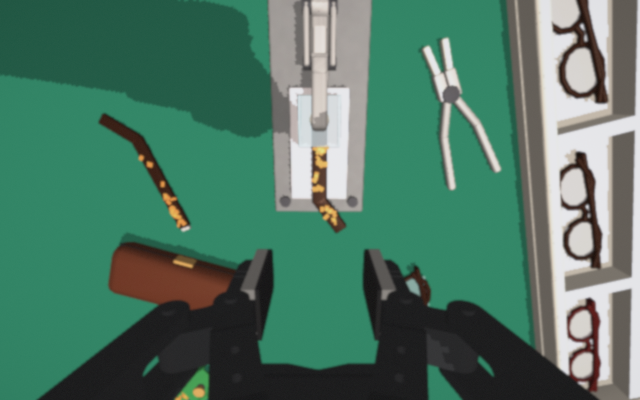

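View pics/w8c.png

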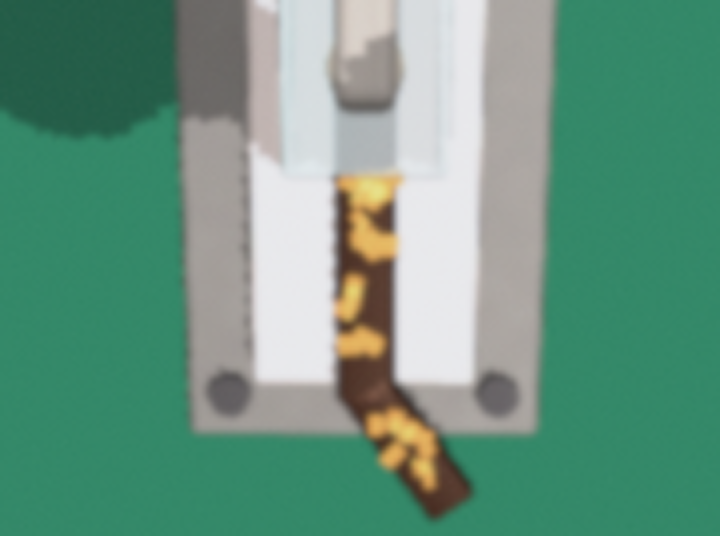

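Call:
step_arm --pt "0.01 0.035 0 0 0 0 1" --pt "0.02 0.07 0 0 0 0 1" --pt "0.03 0.105 0 0 0 0 1" --pt "0.04 0.14 0 0 0 0 1" --pt "0.05 0.175 0 0 0 0 1" --pt "0.06 0.205 0 0 0 0 1" --pt "0.06 0.216 0 0 0 0 1" --pt "0.06 0.216 -0.03 0 0 0 1" --pt "0.06 0.216 -0.05 0 0 0 1" --pt "0.06 0.216 -0.07 0 0 0 1"

```text
t: 15.43
eef_pos: [0.6297, 0.1512, 0.1524]
tool_rot: [-0.0, 0.793, 0.609, -0.001]
contact_force: [-0.6, -0.1, 0.1]
gripper_width: 0.004
```

Call:
step_arm --pt "0 0 0 0 0 0 1" --pt "0 0 0 0 0 0 1" --pt "0 0 0 0 0 0 1"

```text
t: 15.68
eef_pos: [0.631, 0.1509, 0.1552]
tool_rot: [0.0, 0.793, 0.609, 0.0]
contact_force: [-0.4, 0.4, 0.7]
gripper_width: 0.001
```

Run:
```python
from h import *
o=bot.get_obs(); print(o["eef_pos"],o["contact_force"],o["gripper_width"],o["q"])
c=Cam("wrist","w9")
c=Cam("side"); c.crop(c.proj(o["eef_pos"]),60,6,"s9")
```

```text
[0.63101069 0.1509156  0.15517425] [-0.38679524  0.40708938  0.69841449] 0.0005061775194693009 [-0.77958071  0.58546642  0.64341459  1.7248668  -0.4131679   0.96971645
 -0.2400293 ]
crop origin 259 113 scale 6
```

View pics/w9.png

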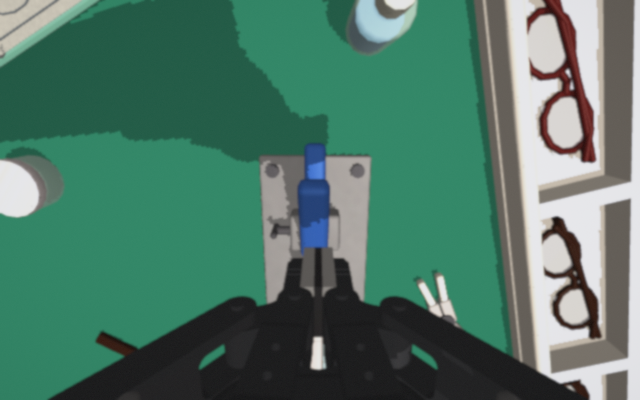

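View pics/s9.png

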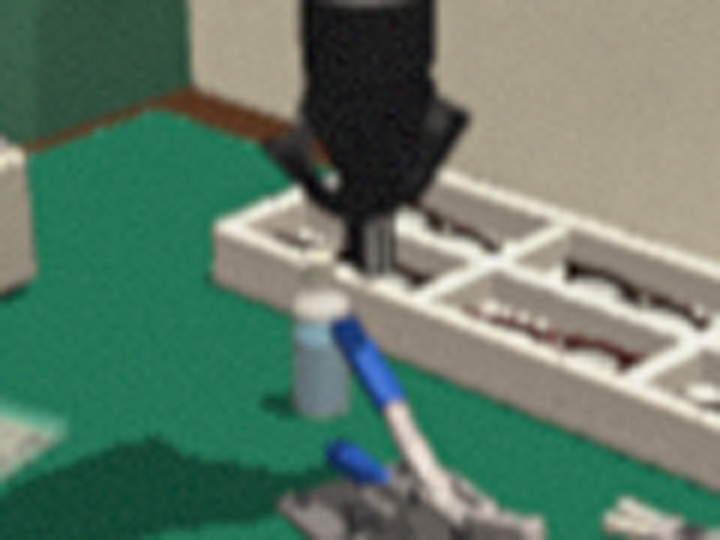

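Call:
step_arm --pt "-0.0015 0 -0.012 0 0 0 1" --pt "-0.0015 0 -0.024 0 0 0 1" --pt "-0.0015 0 -0.034 0 0 0 1" --pt "-0.0015 0 -0.04 0 0 0 1" --pt "-0.001 0.002 -0.045 0 0 0 1" --pt "-0.001 0.004 -0.05 0 0 0 1" --pt "0 0.006 -0.055 0 0 0 1" --pt "0 0.008 -0.06 0 0 0 1" --pt "0 0.008 -0.06 0 0 0 1"

```text
t: 16.53
eef_pos: [0.6307, 0.1604, 0.0936]
tool_rot: [0.0, 0.793, 0.609, 0.0]
contact_force: [0.9, 2.0, 2.5]
gripper_width: -0.001
```

Run:
```python
from h import *
o=bot.get_obs(); print(o["eef_pos"],o["contact_force"],o["gripper_width"])
c=Cam("wrist","w10")
c=Cam("side"); c.crop(c.proj(o["eef_pos"]),60,6,"s10")
```

```text
[0.63067292 0.16041397 0.09358325] [0.87415636 1.99025527 2.49071323] -0.0006746058496711283
crop origin 258 128 scale 6
```

View pics/s10.png

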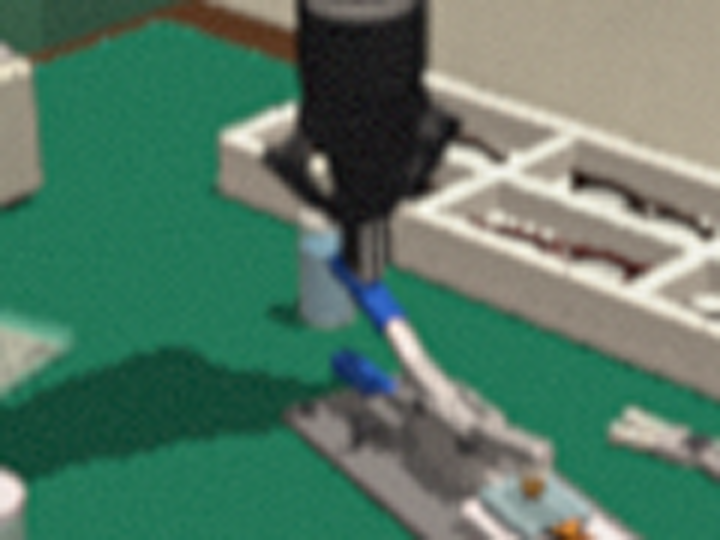

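Call:
step_arm --pt "0 0.001 -0.004 0 0 0 1" --pt "0.001 0.002 -0.008 0 0 0 1" --pt "0.001 0.004 -0.012 0 0 0 1" --pt "0.001 0.005 -0.015 0 0 0 1" --pt "0.002 0.006 -0.018 0 0 0 1" --pt "0.002 0.007 -0.021 0 0 0 1" --pt "0.002 0.008 -0.024 0 0 0 1" --pt "0.002 0.008 -0.024 0 0 0 1"

```text
t: 17.3
eef_pos: [0.633, 0.1666, 0.0704]
tool_rot: [0.001, 0.793, 0.609, 0.0]
contact_force: [0.6, -0.8, 7.0]
gripper_width: -0.0
```

Call:
step_arm --pt "0 0 -0.002 0 0 0 1" --pt "0 0 -0.004 0 0 0 1" --pt "0 0.001 -0.006 0 0 0 1" --pt "0 0.001 -0.008 0 0 0 1" --pt "0 0.001 -0.009 0 0 0 1" --pt "0 0.001 -0.01 0 0 0 1" --pt "0 0.001 -0.01 0 0 0 1"

```text
t: 17.88
eef_pos: [0.6328, 0.1685, 0.0603]
tool_rot: [0.0, 0.793, 0.609, 0.0]
contact_force: [1.9, 0.4, 3.6]
gripper_width: 0.001
```

Run:
```python
from h import *
o=bot.get_obs(); print(o["eef_pos"],o["contact_force"],o["gripper_width"])
c=Cam("wrist","w11")
c=Cam("side"); c.crop(c.proj([.60,.07,.05]),60,6,"s11")
```

```text
[0.63275453 0.16847299 0.06026305] [1.92024552 0.42972486 3.60302465] 0.000977058193744822
crop origin 271 150 scale 6
```

View pics/s11.png

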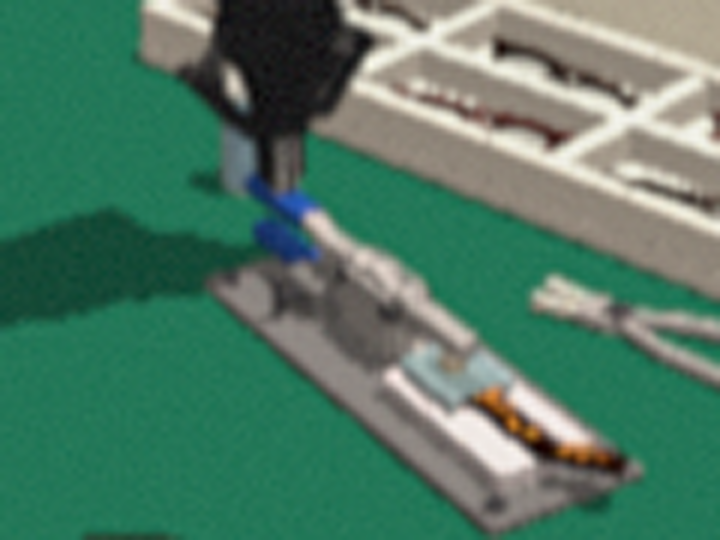

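Call:
step_arm --pt "0 0 -0.001 0 0 0 1" --pt "0 0 -0.002 0 0 0 1" --pt "0 0 -0.003 0 0 0 1" --pt "0 0 -0.003 0 0 0 1"

```text
t: 18.32
eef_pos: [0.6329, 0.1687, 0.0585]
tool_rot: [-0.0, 0.793, 0.609, 0.001]
contact_force: [0.1, -1.2, 13.2]
gripper_width: 0.0
```

Call:
step_arm --pt "0 0 -0.001 0 0 0 1" --pt "0 0 -0.002 0 0 0 1" --pt "0 0 -0.002 0 0 0 1"

```text
t: 18.57
eef_pos: [0.633, 0.1687, 0.0573]
tool_rot: [-0.0, 0.793, 0.609, 0.001]
contact_force: [-1.6, -0.4, 20.1]
gripper_width: -0.001
```

Call:
step_arm --pt "0 -0.002 0.01 0 0 0 1" --pt "0 -0.006 0.025 0 0 0 1" --pt "-0.001 -0.011 0.042 0 0 0 1" --pt "-0.002 -0.015 0.06 0 0 0 1" --pt "-0.002 -0.018 0.08 0 0 0 1" --pt "-0.002 -0.018 0.1 0 0 0 1" --pt "-0.002 -0.018 0.13 0 0 0 1" --pt "-0.002 -0.018 0.16 0 0 0 1" --pt "-0.002 -0.018 0.17 0 0 0 0" --pt "-0.002 -0.018 0.17 0 0 0 0"

```text
t: 19.4
eef_pos: [0.6309, 0.1501, 0.2279]
tool_rot: [0.0, 0.793, 0.609, 0.001]
contact_force: [-0.1, -1.2, 0.0]
gripper_width: 0.276
```

Call:
step_arm --pt "-0.01 -0.035 0 0 0 0 0" --pt "-0.02 -0.07 0 0 0 0 0" --pt "-0.03 -0.105 0 0 0 0 0" --pt "-0.04 -0.14 0 0 0 0 0" --pt "-0.05 -0.175 0 0 0 0 0" --pt "-0.06 -0.205 0 0 0 0 0" --pt "-0.06 -0.215 0 0 0 0 0" --pt "-0.06 -0.215 0 0 0 0 0" --pt "-0.06 -0.215 0 0 0 0 0" --pt "-0.06 -0.215 0 0 0 0 0"

```text
t: 20.23
eef_pos: [0.5702, -0.0625, 0.2243]
tool_rot: [-0.001, 0.792, 0.61, -0.001]
contact_force: [1.2, 1.0, 0.0]
gripper_width: 0.502
```

Run:
```python
from h import *
o=bot.get_obs(); print(o["eef_pos"],o["contact_force"],o["gripper_width"])
c=Cam("wrist","w12"); c.crop((318,150),80,4,"w12c")
c=Cam("side"); c.crop(c.proj([.60,.05,.05]),60,6,"s12")
```

```text
[ 0.57021645 -0.062492    0.22426177] [1.20807028 0.99475573 0.01282541] 0.5020448707433738
crop origin 238 90 scale 4
crop origin 275 152 scale 6
```

View pics/w12c.png

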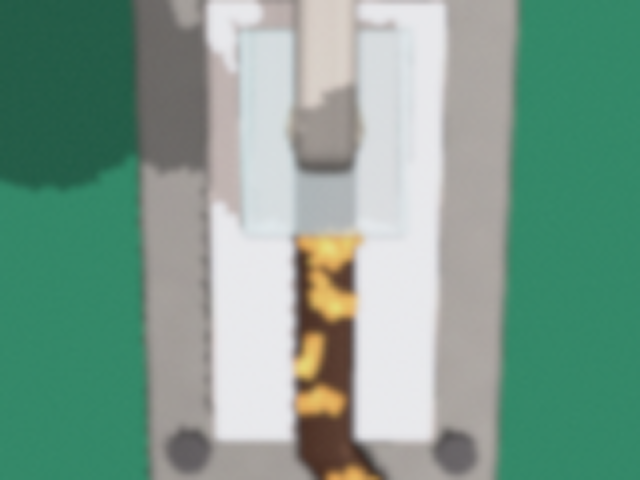

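View pics/s12.png

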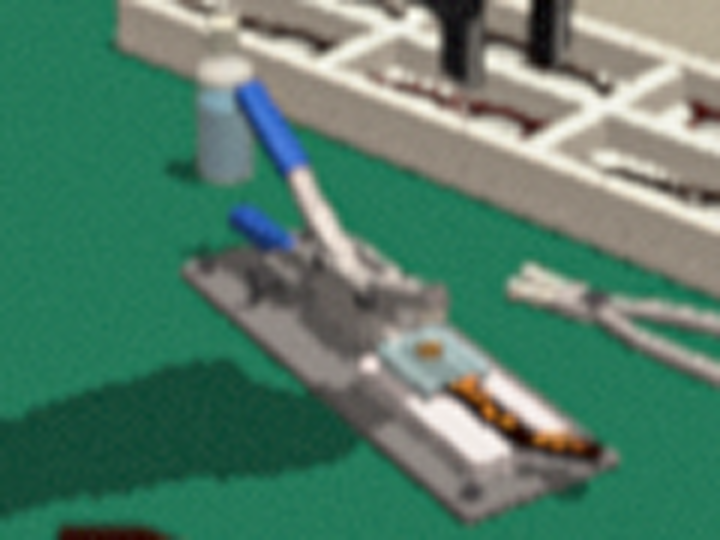

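Call:
step_arm --pt "0 0 -0.03 0 0 0 0" --pt "0 0 -0.06 0 0 0 0" --pt "0 0 -0.09 0 0 0 0" --pt "0 0 -0.12 0 0 0 0" --pt "0 0 -0.145 0 0 0 0" --pt "0 0 -0.165 0 0 0 0" --pt "0 0 -0.18 0 0 0 0" --pt "0 0 -0.19 0 0 0 0" --pt "0 0 -0.196 0 0 0 0" --pt "0 0 -0.199 0 0 0 0"

```text
t: 21.17
eef_pos: [0.5704, -0.0638, 0.0256]
tool_rot: [-0.0, 0.793, 0.61, -0.0]
contact_force: [-0.3, -0.1, 1.0]
gripper_width: 0.499
```

Call:
step_arm --pt "0 0 0 0 0 0 0" --pt "0 0 0 0 0 0 0" --pt "0 0 0 0 0 0 0"

```text
t: 21.42
eef_pos: [0.5711, -0.0645, 0.0272]
tool_rot: [0.0, 0.793, 0.609, 0.001]
contact_force: [0.6, -0.6, 0.6]
gripper_width: 0.499
```

Run:
```python
from h import *
o=bot.get_obs(); print(o["eef_pos"],o["contact_force"],o["gripper_width"])
c=Cam("wrist","w13")
```

```text
[ 0.57108545 -0.06452591  0.02716476] [ 0.63940443 -0.59172929  0.56974521] 0.4989880251518688
```

View pics/w13.png

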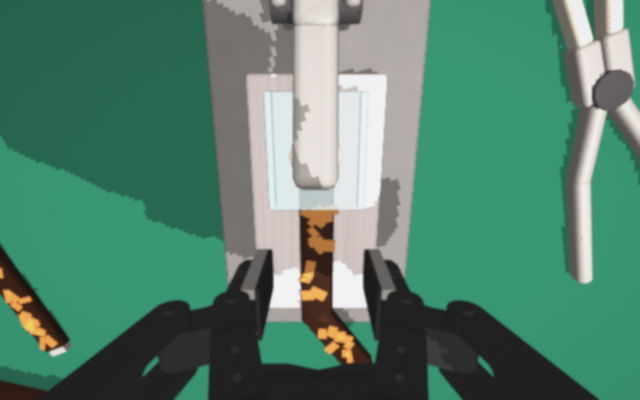

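Aligned. Lower 2.5 mm, grip, lift slightly and withdraw backwards.

Call:
step_arm --pt "0 0 -0.0015 0 0 0 0" --pt "0 0 -0.0025 0 0 0 0.5" --pt "0 0 -0.0025 0 0 0 1" --pt "0 0 -0.0025 0 0 0 1" --pt "0 0 -0.0025 0 0 0 1" --pt "0 0 -0.0025 0 0 0 1" --pt "0 0 -0.0025 0 0 0 1" --pt "0 0 -0.0025 0 0 0 1" --force 30

```text
t: 22.13
eef_pos: [0.5705, -0.0645, 0.024]
tool_rot: [-0.0, 0.793, 0.609, 0.0]
contact_force: [-1.0, 1.1, 2.8]
gripper_width: 0.179
```

Call:
step_arm --pt "0 0 0.003 0 0 0 1" --pt "0 0 0.005 0 0 0 1" --pt "-0.003 -0.01 0.005 0 0 0 1" --pt "-0.006 -0.024 0.005 0 0 0 1" --pt "-0.011 -0.04 0.005 0 0 0 1" --pt "-0.016 -0.06 0.005 0 0 0 1" --pt "-0.021 -0.08 0.005 0 0 0 1" --pt "-0.024 -0.09 0.02 0 0 0 1" --pt "-0.024 -0.09 0.05 0 0 0 1" --pt "-0.024 -0.09 0.08 0 0 0 1"

```text
t: 22.97
eef_pos: [0.5443, -0.1568, 0.1038]
tool_rot: [-0.001, 0.794, 0.608, -0.001]
contact_force: [0.8, 0.6, -1.8]
gripper_width: 0.171
```

Call:
step_arm --pt "0 0 0.04 0 0 0 1" --pt "0 0 0.08 0 0 0 1" --pt "0 0 0.1 0 0 0 1" --pt "0 0 0.1 0 0 0 1" --pt "0 0 0.1 0 0 0 1"

```text
t: 23.38
eef_pos: [0.5466, -0.1553, 0.2048]
tool_rot: [0.001, 0.793, 0.609, 0.001]
contact_force: [-0.7, -0.4, -2.2]
gripper_width: 0.179
```

Run:
```python
from h import *
o=bot.get_obs(); print(o["eef_pos"],o["contact_force"],o["gripper_width"],o["q"])
c=Cam("wrist","w14")
c=Cam("side"); c.crop(c.proj(o["eef_pos"]),70,5,"s14")
```

```text
[ 0.54661043 -0.15531946  0.20475192] [-0.66854662 -0.42636289 -2.15754237] 0.17859155693712786 [-0.3991175   0.39844281  0.7334844   1.88152544 -0.31937395  0.97881063
  0.21434542]
crop origin 308 130 scale 5
```

View pics/w14.png

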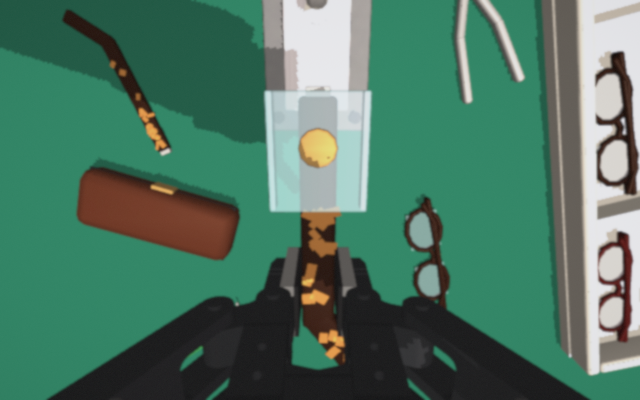

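View pics/s14.png

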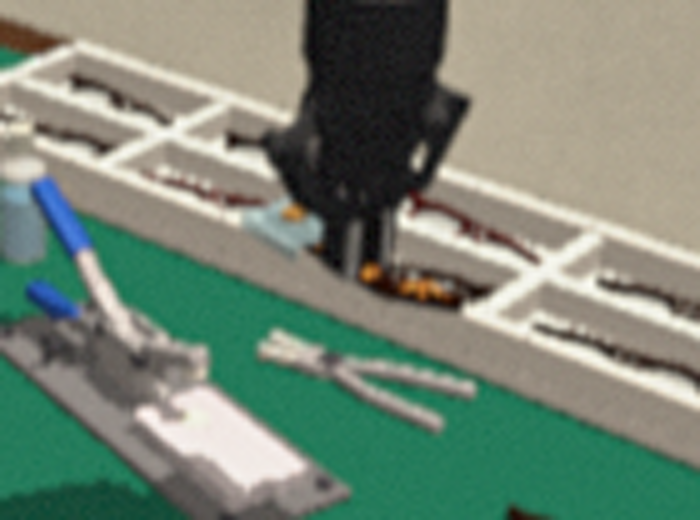

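Run:
```python
from h import *
c=Cam("wrist"); c.crop((317,150),66,6,"w14c");
```

```text
crop origin 251 101 scale 6
```

View pics/w14c.png

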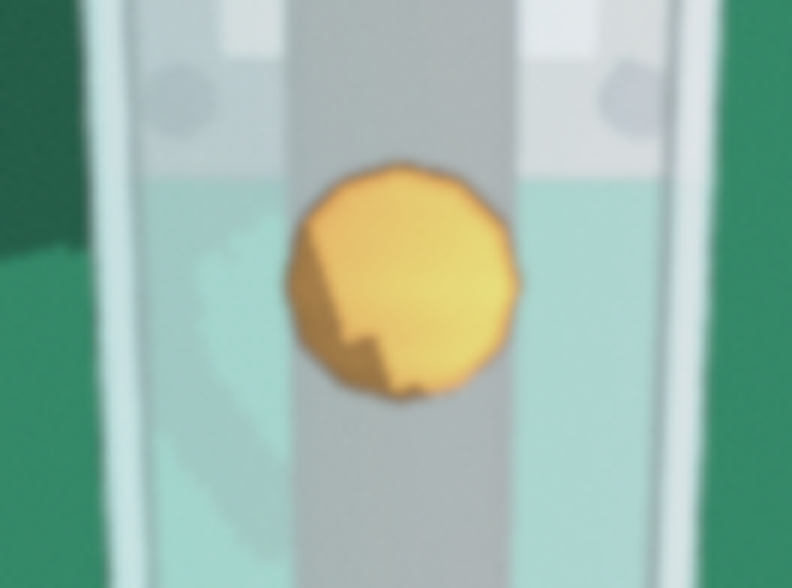

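Call:
step_arm --pt "0 0.025 0 0 0 -2 1" --pt "0 0.06 0 0 0 -6 1" --pt "-0.005 0.095 0 0 0 -10 1" --pt "-0.01 0.13 0 0 0 -15 1" --pt "-0.015 0.165 0 0 0 -20 1" --pt "-0.02 0.2 0 0 0 -25 1" --pt "-0.03 0.235 0 0 0 -30 1" --pt "-0.04 0.27 0 0 0 -35 1" --pt "-0.05 0.305 0 0 0 -40 1" --pt "-0.055 0.34 0 0 0 -45 1"

```text
t: 24.37
eef_pos: [0.4892, 0.1865, 0.2024]
tool_rot: [0.0, 0.966, 0.257, -0.002]
contact_force: [1.1, -0.3, -1.4]
gripper_width: 0.174
```

Call:
step_arm --pt "-0.005 0.035 0 0 0 -4 1" --pt "-0.01 0.07 0 0 0 -8 1" --pt "-0.015 0.105 0 0 0 -12 1" --pt "-0.02 0.14 0 0 0 -15 1" --pt "-0.025 0.165 0 0 0 -17 1" --pt "-0.028 0.185 0 0 0 -17 1" --pt "-0.028 0.192 0 0 0 -17 1" --pt "-0.028 0.192 -0.03 0 0 -17 1" --pt "-0.028 0.192 -0.06 0 0 -17 1" --pt "-0.028 0.192 -0.08 0 0 -17 1"

```text
t: 25.2
eef_pos: [0.4625, 0.3753, 0.1206]
tool_rot: [0.002, 0.994, 0.113, -0.001]
contact_force: [-0.9, 0.2, -1.2]
gripper_width: 0.168
```

Call:
step_arm --pt "0 0 0 0 0 0 1" --pt "0 0 0 0 0 0 1" --pt "0 0 0 0 0 0 1" --pt "0 0 0 0 0 0 1"

```text
t: 25.53
eef_pos: [0.4646, 0.3774, 0.1253]
tool_rot: [-0.001, 0.994, 0.113, 0.001]
contact_force: [0.4, -0.4, -0.5]
gripper_width: 0.176
```

Run:
```python
from h import *
o=bot.get_obs(); print(o["eef_pos"],o["contact_force"],o["gripper_width"],o["q"])
x=R.from_quat(np.roll(o["tool_rot"],-1)).as_matrix(); print("yaw",np.arctan2(x[1,0],x[0,0]),x[:,2])
c=Cam("wrist","w15")
```

```text
[0.46462558 0.3774141  0.12530119] [ 0.38652637 -0.4248989  -0.51144644] 0.17606322351927478 [-1.38401648  0.61395118  0.83675317  1.87940127 -0.57508324  0.90506766
 -1.61215273]
yaw 0.2268693262736895 [ 0.0018291   0.00141899 -0.99999732]
```

View pics/w15.png

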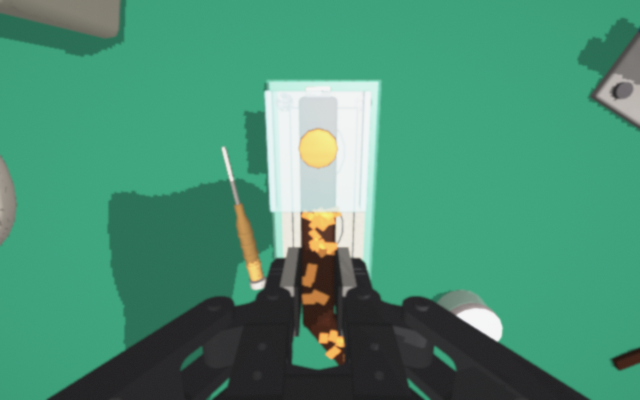

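Run:
```python
from h import *
c=Cam("wrist"); o=bot.get_obs(); y=.227; d=np.array([np.cos(y),np.sin(y)]); n=np.array([-d[1],d[0]])
a=c.ray((267,81),.014)[:2];b=c.ray((381,81),.014)[:2]; print(a,b,np.linalg.norm(a-b),np.arctan2(*(a-b)[::-1])-np.pi/2); e=(a+b)/2-.086*d
print("plate centre",e); t=o["eef_pos"][:2]; r=t-e; print(o["eef_pos"],"tcp in plate",r@d,r@n)
```

```text
[0.54336517 0.43290566] [0.56180289 0.35239565] 0.08259424816458488 0.22512936341731415
plate centre [0.46879028 0.37329588]
[0.46424713 0.37779299 0.12517802] tcp in plate -0.00341449894137706 0.005404201274519348
```

Run:
```python
from h import *
c=Cam("wrist"); o=bot.get_obs(); y=.227; d=np.array([np.cos(y),np.sin(y)]); n=np.array([-d[1],d[0]]); t=o["eef_pos"][:2]
for p in ((264,282),(250,290),(247,205)):
    r=c.ray(p,.01)[:2]-t; print(p,r@d,r@n)
```

```text
(264, 282) -0.0781172790502481 0.047223229698000004
(250, 290) -0.08624378248352131 0.06017277122191742
(247, 205) -0.006227665110645442 0.05760563362553052
```

Call:
step_arm --pt "-0.001 0 -0.02 0 0 0 1" --pt "-0.001 0 -0.04 0 0 0 1" --pt "-0.001 0 -0.06 0 0 0 1" --pt "-0.001 0 -0.075 0 0 0 1" --pt "-0.001 0 -0.088 0 0 0 1" --pt "-0.001 0 -0.097 0 0 0 1" --pt "-0.001 0 -0.102 0 0 0 1" --pt "-0.001 0 -0.105 0 0 0 1" --pt "-0.001 0 -0.107 0 0 0 1" --pt "-0.001 0 -0.107 0 0 0 1"

```text
t: 26.52
eef_pos: [0.4627, 0.3776, 0.017]
tool_rot: [-0.0, 0.994, 0.114, 0.0]
contact_force: [-0.7, -0.5, 0.1]
gripper_width: 0.174
```

Call:
step_arm --pt "0 0 -0.001 0 0 0 1" --pt "0 0 -0.001 0 0 0 1" --pt "0 0 -0.001 0 0 0 1"

```text
t: 26.77
eef_pos: [0.4626, 0.3777, 0.0162]
tool_rot: [-0.0, 0.994, 0.114, 0.0]
contact_force: [-0.2, 0.1, 0.8]
gripper_width: 0.173
```

Call:
step_arm --pt "0 0 0 0 0 0 0.6" --pt "0 0 0 0 0 0 0.3" --pt "0 0 0 0 0 0 0.3" --pt "0 0 0 0 0 0 0.3" --pt "0 0 0 0 0 0 0.3"

```text
t: 27.18
eef_pos: [0.4625, 0.3775, 0.0159]
tool_rot: [-0.0, 0.994, 0.114, 0.0]
contact_force: [1.1, -0.4, -0.3]
gripper_width: 0.346
```

Call:
step_arm --pt "0 0 0.01 0 0 0 0.3" --pt "0 0 0.03 0 0 0 0.3" --pt "0 0 0.06 0 0 0 0.3" --pt "0 0 0.09 0 0 0 0.3" --pt "0 0 0.12 0 0 0 0.3" --pt "0 0 0.15 0 0 0 0.3" --pt "0 0 0.18 0 0 0 0.3" --pt "0 0 0.2 0 0 0 0.3" --pt "0 0 0.2 0 0 0 0.3" --pt "0 0 0.2 0 0 0 0.3"

```text
t: 28.02
eef_pos: [0.4629, 0.3777, 0.2174]
tool_rot: [-0.001, 0.994, 0.114, 0.001]
contact_force: [-0.5, -0.4, -0.3]
gripper_width: 0.351
```

Call:
step_arm --pt "0 0 0 0 0 0 0.3" --pt "0 0 0 0 0 0 0.3" --pt "0 0 0 0 0 0 0.3" --pt "0 0 0 0 0 0 0.3"

```text
t: 28.35
eef_pos: [0.462, 0.3771, 0.2149]
tool_rot: [0.001, 0.994, 0.114, -0.001]
contact_force: [1.6, -0.2, -0.0]
gripper_width: 0.35
```

Run:
```python
from h import *
o=bot.get_obs(); print(o["eef_pos"],o["contact_force"],o["gripper_width"],o["t"])
c=Cam("wrist","w16"); c.crop((318,180),100,4,"w16c")
for t,z in (("end_hinge",.014),("shield_a",.014),("ear_a",.014)): print(t,c.place(t,z)[:3])
c=Cam("side"); c.crop(c.proj([.6,.1,.03]),90,4,"s16")
```

```text
[0.46203729 0.37707713 0.21490338] [ 1.56110602e+00 -2.18610625e-01 -5.63498219e-04] 0.34992014230860086 28.35
crop origin 218 105 scale 4
end_hinge [(0.78, [317.3, 89.9], [0.5445, 0.3956, 0.014])]
shield_a [(0.92, [337.6, 94.9], [0.5445, 0.375, 0.014]), (0.77, [296.3, 93.7], [0.5364, 0.4151, 0.014])]
ear_a [(0.73, [343.7, 223.2], [0.4137, 0.3355, 0.014]), (0.62, [336.2, 232.8], [0.4006, 0.3409, 0.014])]
crop origin 234 130 scale 4
```

View pics/w16c.png

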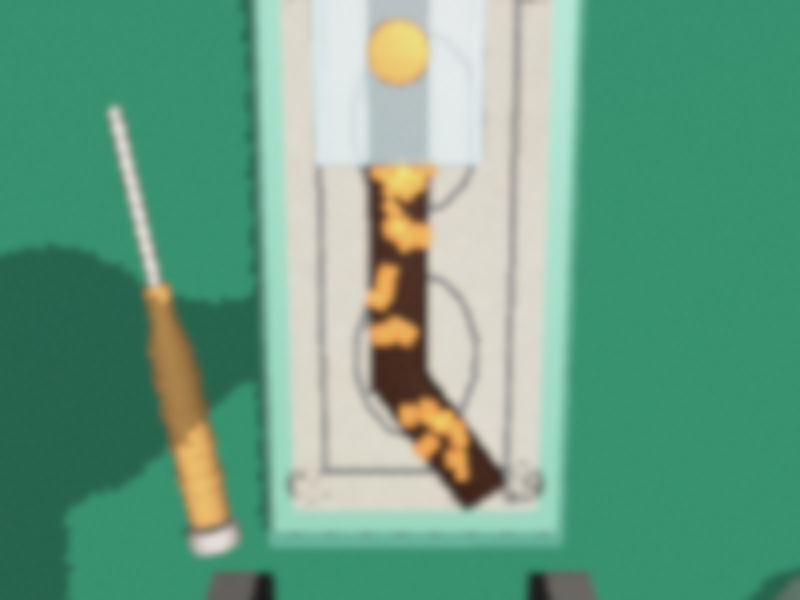

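View pics/s16.png

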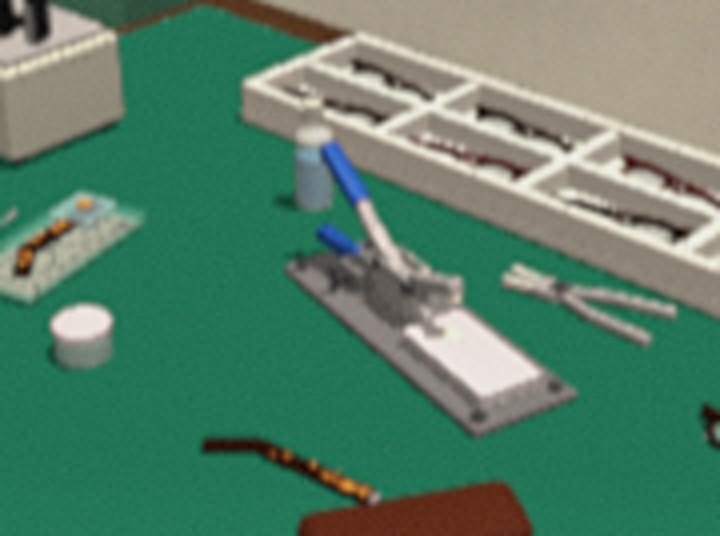

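Run:
```python
from h import *
c=Cam("wrist"); c.crop((318,110),60,6,"w17c")
```

```text
crop origin 258 65 scale 6
```

View pics/w17c.png

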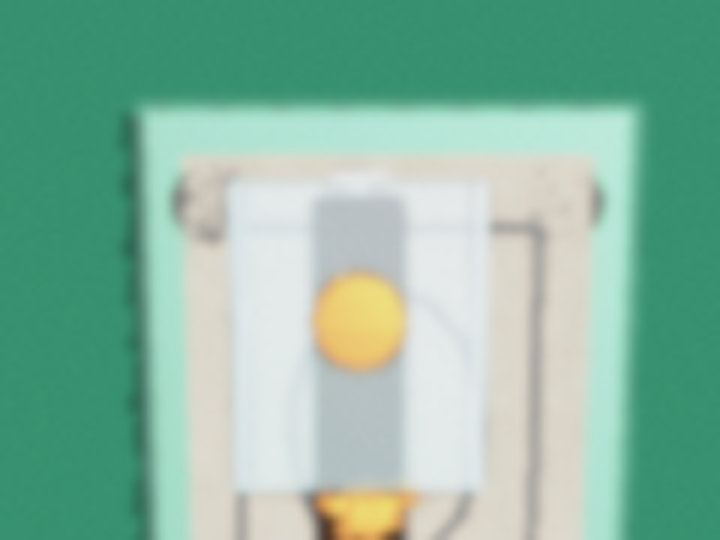

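All of the arm lies inside the plate's edges with about 10 mm to spare. The gripper is clear and the pliers are open, so I'm handing in.

Run:
```python
from h import *
print(bot.hand_in()); o=bot.get_obs(); print(o["t"])
```

```text
the job is handed in; nothing more can be done
None
the job is handed in; nothing more can be done
```

The stud is pressed home and the spectacle arm lies flat, cap up, on the glass plate. I handed the job in at about 28.5 s; it reports no verdict.

**Pressing:** I set the arm on the rest with the stud about 1 mm from the anvil's centre by the wrist camera, let go, and pressed the blue handle with the shut fingers. The force read 7 N, then 3.6 N, which I took as the click. It rose to 20 N at the hard stop, with the fingertips about 57 mm up. I had no direct reading of the stud or handle joints.

**Last checks:**
- **Stud:** in the wrist picture the cap looks smaller than before by about what 5–6 mm lower would give, so I judge it home.
- **Placement:** in the pictures the whole outline is inside the plate's edges, with an estimated margin of about 8–10 mm at the hinge end.
- **Surroundings:** the pliers look open, and the gripper was about 0.2 m above the plate. The robot touched no bystander, and the ones in view at the end look undisturbed; I did not measure their positions again.

**Disagreements:** the cameras differed by about 2–3 mm on the positions of the plate and the anvil, which is inside the tolerances. Nothing failed.

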